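# Block a lacquered box in its tilted packing crate

## Robot

A 7-joint arm with a two-finger parallel gripper is mounted at the origin on the work surface. World frame = base frame: x ahead of the robot, y to its left, z up, the work surface at z = 0. Lengths are in m, angles in rad, forces in N, time in s.
With the tool pointing down it reaches from about 0.4 to 0.85 m from the base axis. Payload 4.5 kg.
Tool frame: the origin (TCP) lies where the fingers leave the gripper's body, on its centre line; the fingertips stand 64 mm ahead of it and the grasp point (between the pads) lies 45 mm ahead of it; z points along the fingers, y is the direction in which the jaws open and shut (so a half turn about z gives the same grasp; the last joint's range is limited). The gripper opens to 88 mm and grips with 3 to 60 N. Pads are 18 mm wide; open, the fingers measure 123 mm over their backs; the gripper's body (75 mm by 187 mm) begins 45 mm behind the grasp point.
Start: joints at [-1.191, 0.689, -0.195, 1.565, 0.157, 0.902, -0.215], TCP at [0.212, 0.588, 0.303] pointing down, gripper open.
Joint ranges: [-3.01, 3.01], [-0.46, 2.08], [-1.47, 1.51], [0.13, 2.56], [-1, 4.14], [0.04, 2.09], [-2.66, 2.66]. Speed limits (rad/s): [2.57, 2.57, 3.14, 3.14, 3.14, 3.14, 3.14].

## Interface

Orientations are given as a unit quaternion [x, y, z, w].
In Python, from plant import monitor, snapshot, workorder, finder gives the robot as it stands.
- The arm moves only by the tool carry_out, never from a script. Its argument "motion" is one flat list of numbers, 6 for each row, row after row: the shift along the tool's x, y, z in cm, then the turn, a rotation vector about the tool's x, y, z in rad. In form: [x, y, z, rx, ry, rz, x, y, z, rx, ry, rz, ...]. A call has 1 to 8 rows; each row shifts and turns the commanded pose from where the row before left it, along the tool's axes as they then stand; what a row does not reach is not made up. A row lasts 1/8 s, in which the tool goes at most 62.5 mm and 10.7 degrees, less where a joint would pass 70% of its speed; a pose out of reach is approached as far as the arm can. A call with a gripper value outside its range is refused whole. "hand" is the finger opening in cm, from 0 to 8.81, set as the call begins (left out, the last holds). The fingers move at their own pace and stop on an object; "grip_force" is the grip in N (left out, the last holds). Time passes only in rows, so rows that do not move let the fingers close. It gives the time, the measured TCP pose, the force and the opening at its end, in the units of the state.
- monitor.get_state(): the state, without advancing time (a new reading comes with each control period).
- snapshot(name): name is "scene" or "top" or "wrist"; returns a dict with "frame" (420x560x3 uint8, red, green, blue), "range_z" (420x560 float32, m along the optical axis (not along the pixel's ray), 0 where there is no reading), "fx", "fy", "cx", "cy" (pixels), "rvec" (rotation vector, rad) and "tvec" (3), from world to camera coordinates, as OpenCV has them; the wrist camera has in their place "hand_eye" (4x4, takes a point from camera to tool coordinates, whose origin is the TCP and whose axes are the flange's). Camera axes: x right, y down, z forward; pixel columns grow to the right and rows downward; lengths in m; the calibration is good to about 2 mm. A picture is of the moment at which its call begins: read the wrist's pose just before it.
- workorder.finish_job(): hands the job in, once; it reports no verdict.
Trained networks look in a picture, given as the dict that the camera call returned (one of the last four; its "shot" number tells which), for a name from the list of things; names that differ only in an ending like _2 or _b are one class to them, and where a whole thing is asked for, a point or a joint stands for the part that bears it (a point fixed in the world has none). Each returns a list of dicts, best first, with "p" (0 to 1); they miss things now and then, are a little off and sometimes report something else, mostly with a low value. They report only what shows in the picture. A call takes as long as a camera call.
- finder.masks_of(picture, thing): "pixels" (420x560 bool, what is visible of it) and "extent" ([left, top, right, bottom] in pixels, round what is visible of it).
The state is a dict: "clock": time; "q": joint angles; "qd": joint speeds; "joint_torque": joint torques, N m; "tool_pos": TCP position; "eef_rot": TCP orientation; "contact_force": force on the tool from outside, world axes, zero at the start; "moment": the same for the moment, N m; "opening": opening from 0.0 (shut) to 1.0 (fully open).
Only numpy, scipy, OpenCV 4.12 (cv2) and the standard library are available. Lean on these libraries where they do the work, as an engineer would, in place of code of your own. Each camera call takes 0.05 s, during which the arm holds its last target. There are 200 camera calls.

## Task

Finish packing the lacquered box in the tilted crate so that it cannot shift. In the wide gap lay the pink L-shaped corner pad, foot flat on the crate floor and leg against the lacquered box, then set the pale wooden brick on that foot between the leg and the crate's end wall; put the blue foam brick on the floor of the narrow gap; all three fully home, square in the crate, grips outwards. Lower them in rather than dropping them, do not press the gripper on the lacquered box or lift it, and leave the spare dark block and everything else on the table where it is.

Things in the scene. Friction and masses are not known exactly. Their poses are not given: they have to be found in the camera images.
- crate: Fixed open plywood packing crate held on a dark wooden stand, tilted 28 degrees so that its mouth leans towards the robot. Origin: middle of the inner floor. x: uphill along the floor, away from the robot; y: along the crate's long side, to the robot's left when its yaw is 0; z: out of the mouth, square to the floor. Inside 120 (x) by 268 (y) by 60 deep (z), walls and floor 10 thick. Its origin is 66 above the table and its lowest edge some 23 above it.
- lacquer_box: Black lacquered box with a painted gold and green lid, 110 (x) by 110 (y) by 58 high, about 0.5 kg, lying loose on the crate floor, axes parallel to the crate's. Origin: centre of its underside. It stands off centre, about 14 towards the crate's -y end, resting on the downhill wall: that leaves a wide gap of 91 to 95 at the crate's +y end and a narrow one of 63 to 67 at the -y end.
- corner_pad: Pink rigid-foam corner pad, L-shaped seen along x. Foot 110 (x) by 89 (y) by 15 thick, its two long lower edges bevelled (4 in, 9 up) as a lead-in; along the foot's -y edge stands a leg 22 thick (y -44.5 to -22.5) and 110 long, up to z = 60; on top of the leg a grip tab 60 (x) by 22 (y) from z = 60 to 100, in line with the leg. Origin: centre of the foot's underside, z up. About 0.16 kg. Stands on its foot on the table.
- pad_leg (a point): Point on the corner pad: the middle of its grip tab, at (0, -33.5, 80) in the pad's frame.
- wood_brick: Pale wooden brick 110 (x) by 67 (y) by 45 high, its two long lower edges bevelled (4 in, 9 up), with a grip rib on top, 60 (x) by 16 (y), from z = 45 to 85, central. Origin: centre of its underside. About 0.22 kg. Stands upright on the table.
- foam_brick: Blue rigid-foam brick 110 (x) by 61 (y) by 60 high, its two long lower edges bevelled (4 in, 9 up), with a grip rib on top, 60 (x) by 16 (y), from z = 60 to 100, central. Origin: centre of its underside. About 0.16 kg. Stands upright on the table.
- spare_block: Bystander: dark wood offcut, 120 by 80 by 40 high, not needed. Origin: centre of its underside.
- pigment_jar: Bystander: jar with red cap, 50 diameter, 60 high. Origin: centre of its underside.
- lacquer_tin: Bystander: tin, 50 diameter, 70 high. Origin: centre of its underside.
- mug: Bystander: blue mug, 76 diameter, 90 high, handle on its +y side. Origin: centre of its underside.
- thinner_bottle: Bystander: amber bottle, 64 diameter, 180 high. Origin: centre of its underside.
- brush: Bystander: flat brush about 200 long, lying on the table. Origin: on the table, at about the middle of its length.

How it is judged:
By the outcome, as a careful person would: the job done as asked, in the order asked, and still so for the second after the job is handed in, with the robot touching nothing.
It also fails if it takes over 72 s, if anything falls off the work surface, if the arm or the gripper's body presses on something with over 40 N, if the wrist force passes 120 N, or if a joint passes its speed limit or range.

## Working session

There is one attempt and no reset: what is moved stays moved. The work goes in short steps, Python scripts to look and compute and a tool call to move; the robot and the scene stay as the last step left them, time stands still between calls to the robot, and variables do not carry over. Pictures are saved under pics/ and viewed, about 8 in all and at most 12, crops included, and the job is handed in when it is done.

Besides the shell and the picture viewer there is one more tool, called by a JSON object that holds its "name" and its "arguments". carry_out: Moves the arm, as the interface text tells. Its arguments: {"type":"object","properties":{"motion":{"type":"array"},"hand":{"type":"number"},"grip_force":{"type":"number"}},"required":["motion"]}

```bash
mkdir -p pics; ls; cat > h.py <<'E'
import numpy as np, cv2
from scipy.spatial.transform import Rotation as R
from plant import monitor, snapshot, workorder, finder
def cam(p,st=None):
    if 'hand_eye' in p:
        T=np.eye(4);T[:3,:3]=R.from_quat(st['eef_rot']).as_matrix();T[:3,3]=st['tool_pos'];return T@np.array(p['hand_eye'])
    T=np.eye(4);T[:3,:3]=cv2.Rodrigues(np.array(p['rvec'],float))[0];T[:3,3]=np.ravel(p['tvec']);return np.linalg.inv(T)
def cloud(p,st=None):
    z=p['range_z'];v,u=np.indices(z.shape);P=np.stack([(u-p['cx'])/p['fx']*z,(v-p['cy'])/p['fy']*z,z],-1)
    T=cam(p,st);W=P@T[:3,:3].T+T[:3,3];W[z==0]=np.nan;return W
def save(p,n): cv2.imwrite('pics/'+n,p['frame'][:,:,::-1])
E
python3 - <<'E'
from h import *
st=monitor.get_state();print({k:np.round(v,3) for k,v in st.items()})
ps=[snapshot(n) for n in('scene','top')]
cv2.imwrite('pics/a.png',cv2.resize(np.vstack([p['frame'] for p in ps])[:,:,::-1],(400,600)))
save(ps[0],'s.png');save(ps[1],'t.png')
for p,nm in zip(ps,('scene','top')):
    W=cloud(p);print(nm,np.round(cam(p)[:3,3],3))
    for t in['corner_pad','wood_brick','foam_brick','lacquer_box','spare_block','crate','mug','thinner_bottle','pigment_jar','lacquer_tin','brush']:
        for m in finder.masks_of(p,t)[:1]:
            w=W[m['pixels']];w=w[~np.isnan(w[:,0])]
            print(t,round(m['p'],2),np.round(m['extent']),np.round(np.percentile(w,[2,50,98],axis=0),3).tolist())
E
```

```text
pics
{'clock': np.float64(0.0), 'q': array([-1.191,  0.69 , -0.195,  1.566,  0.157,  0.903, -0.215]), 'qd': array([ 0.   ,  0.   ,  0.   ,  0.002, -0.   , -0.   , -0.001]), 'joint_torque': array([-1.0000e-03, -5.2755e+01, -1.2670e+00, -1.5343e+01, -5.3000e-02,
        6.0000e-03,  0.0000e+00]), 'tool_pos': array([0.212, 0.588, 0.302]), 'eef_rot': array([ 0.172,  0.985, -0.001, -0.   ]), 'contact_force': array([-0.3  ,  0.494,  0.774]), 'moment': array([-0.03 , -0.031,  0.014]), 'opening': np.float64(0.993)}
scene [ 1.017 -0.429  0.918]
corner_pad 0.62 [ 92. 225. 140. 281.] [[0.172, -0.388, -0.0], [0.257, -0.368, 0.017], [0.369, -0.35, 0.022]]
wood_brick 0.82 [250. 186. 294. 222.] [[0.383, 0.003, 0.001], [0.447, 0.035, 0.044], [0.49, 0.087, 0.086]]
foam_brick 0.7 [323. 144. 362. 185.] [[0.409, 0.26, 0.001], [0.474, 0.281, 0.058], [0.516, 0.325, 0.1]]
spare_block 0.64 [157. 336. 226. 406.] [[0.608, -0.431, 0.007], [0.674, -0.388, 0.04], [0.728, -0.345, 0.043]]
crate 0.62 [237. 201. 365. 325.] [[0.552, -0.17, 0.005], [0.682, -0.041, 0.09], [0.724, 0.111, 0.151]]
mug 0.97 [394. 149. 426.
[... 805 characters left out ...]
9, 0.011], [0.45, 0.286, 0.059], [0.508, 0.323, 0.101]]
lacquer_box 0.83 [283. 150. 328. 188.] [[0.559, -0.093, 0.086], [0.608, -0.04, 0.114], [0.667, 0.012, 0.137]]
spare_block 0.89 [409. 146. 446. 196.] [[0.598, -0.43, 0.005], [0.654, -0.384, 0.038], [0.716, -0.343, 0.044]]
mug 0.61 [110. 150. 156. 186.] [[0.571, 0.386, -0.001], [0.611, 0.432, 0.047], [0.643, 0.488, 0.09]]
pigment_jar 0.87 [334. 273. 354. 293.] [[0.31, -0.182, 0.001], [0.331, -0.16, 0.058], [0.352, -0.14, 0.063]]
lacquer_tin 0.67 [215. 263. 232. 283.] [[0.311, 0.135, 0.02], [0.332, 0.155, 0.068], [0.355, 0.179, 0.074]]
brush 0.78 [413. 278. 425. 352.] [[0.169, -0.388, 0.006], [0.239, -0.367, 0.017], [0.355, -0.349, 0.022]]
```

View pics/s.png

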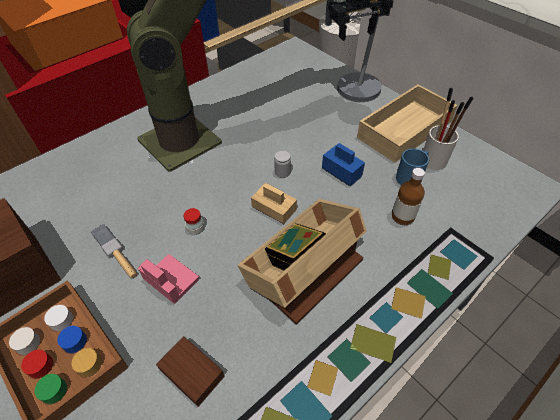

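View pics/t.png

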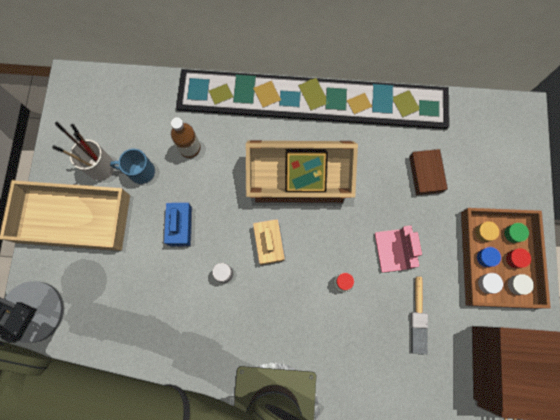

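The pictures show the crate with the box (top picture about 302,172). The pad is at (400,250) with its tab on the right (-y) side, the wood brick at (268,242) and the foam brick at (178,224). Next I fit poses to the clouds.

```bash
cat > fit.py <<'E'
from h import *
from scipy.optimize import least_squares
# boxes: lo,hi
def B(x,y,z0,z1,cy=0,cx=0): return (np.array([cx-x/2,cy-y/2,z0]),np.array([cx+x/2,cy+y/2,z1]))
M={'corner_pad':[B(.11,.089,0,.015),B(.11,.022,0,.06,-.0335),B(.06,.022,.06,.1,-.0335)],
'wood_brick':[B(.11,.067,0,.045),B(.06,.016,.045,.085)],
'foam_brick':[B(.11,.061,0,.06),B(.06,.016,.06,.1)],
'crate':[B(.14,.288,-.01,0),B(.01,.288,-.01,.06,0,.065),B(.01,.288,-.01,.06,0,-.065),B(.14,.01,-.01,.06,.139),B(.14,.01,-.01,.06,-.139)],
'lacquer_box':[B(.11,.11,0,.058)]}
def sdf(P,boxes):
    d=[]
    for lo,hi in boxes:
        q=np.abs(P-(lo+hi)/2)-(hi-lo)/2
        d.append(np.linalg.norm(np.maximum(q,0),axis=1)+np.minimum(q.max(1),0))
    return np.min(d,0)
TILT=R.from_euler('y',-28,degrees=True)
def crateT(p): return R.from_euler('z',p[2])*TILT, np.array([p[0],p[1],.066])
def pose(name,p):
    if name=='crate': return crateT(p)
    return R.from_euler('z',p[2]),np.array([p[0],p[1],p[3] if len(p)>3 else 0])
def fit(name,P,p0,free=None):
    def f(p):
        r,t=pose(name,p); return sdf(r.inv().apply(P-t),M[name])
    s=least_squares(f,p0,loss='cauchy',f_scale=.002,x_scale=[.01,.01,.1]); 
    return s.x,np.median(np.abs(f(s.x)))
E
cat > run1.py <<'E'
from fit import *
ps={n:snapshot(n) for n in('scene','top')}
W={n:cloud(p) for n,p in ps.items()}
def near(n,c,r,z0=.006):
    w=W[n].reshape(-1,3);return w[(np.hypot(*(w[:,:2]-c).T)<r)&(w[:,2]>z0)]
for nm,c,r,yaws in [('corner_pad',(.432,-.305),.1,(-.3,0,.3)),('wood_brick',(.425,.043),.09,(-.3,0,.3)),('foam_brick',(.455,.29),.09,(-.3,0,.3))]:
    for n in ['top','scene','both']:
        P=np.vstack([near(k,c,r) for k in ps]) if n=='both' else near(n,c,r)
        b=min((fit(nm,P,[*c,y]) for y in yaws),key=lambda x:x[1]);print(nm,n,len(P),np.round(b[0],4),round(b[1],4))
for n in ['top','scene','both']:
    P=np.vstack([near(k,(.64,-.03),.19) for k in ps]) if n=='both' else near(n,(.64,-.03),.19)
    b=min((fit('crate',P,[.64,-.03,y]) for y in(-.1,0,.1)),key=lambda x:x[1]);print('crate',n,len(P),np.round(b[0],4),round(b[1],4))
r,t=crateT(b[0])
for n in ps:
    m=finder.masks_of(ps[n],'lacquer_box')
    C=r.inv().apply(near(n,(.64,-.03),.19)-t)
    s=C[(abs(C[:,0])<.05)&(abs(C[:,1])<.1)&(C[:,2]>.045)&(C[:,2]<.075)]
    print(n,np.round(np.percentile(s,[1,5,50,95,99],axis=0),4).tolist())
s=np.array(monitor.get_state()['eef_rot']);print(R.from_quat(s).as_matrix().round(3))
E
python3 run1.py
```

```text
corner_pad top 1702 [ 0.4324 -0.3002  0.1968] 0.0013
corner_pad scene 1682 [ 0.4358 -0.2982  0.1984] 0.0008
corner_pad both 3384 [ 0.4355 -0.2989  0.2   ] 0.0011
wood_brick top 1058 [0.4274 0.0448 0.2396] 0.0014
wood_brick scene 1117 [0.4304 0.0461 0.2415] 0.0008
wood_brick both 2175 [0.4299 0.046  0.2419] 0.0011
foam_brick top 1127 [0.457  0.2929 0.0813] 0.0011
foam_brick scene 1126 [0.4595 0.2948 0.0874] 0.0009
foam_brick both 2253 [0.4587 0.2941 0.0882] 0.0012
crate top 7348 [ 0.6355 -0.0262  0.0656] 0.003
crate scene 9797 [ 0.6389 -0.0339  0.068 ] 0.0023
crate both 17145 [ 0.6377 -0.0245  0.0681] 0.0027
scene [[-0.0483, -0.0685, 0.047], [-0.0439, -0.0673, 0.0523], [0.0056, -0.0209, 0.0578], [0.0473, 0.0325, 0.0596], [0.0493, 0.0391, 0.0604]]
top [[-0.048, -0.0685, 0.0513], [-0.0447, -0.0636, 0.0534], [0.0004, -0.0143, 0.0581], [0.044, 0.035, 0.062], [0.0468, 0.0399, 0.0635]]
[[-0.941  0.339  0.   ]
 [ 0.339  0.941  0.   ]
 [ 0.     0.    -1.   ]]
```

```bash
cat > plan.py <<'E'
from h import *
def frame(yaw,tilt=0):  # tool frame for object yaw: tool y = object y, tool x = -object x, z down
    return R.from_euler('z',yaw)*R.from_euler('y',-tilt)*R.from_matrix(np.diag([-1.,1,-1]))
def plan(*targets,step=.045,ang=.13):
    "targets: (pos,Rot) -> rounded rows from the present pose"
    st=monitor.get_state();p=np.array(st['tool_pos']);r=R.from_quat(st['eef_rot']);rows=[]
    for tp,tr in targets:
        tp=np.array(tp);n=int(max(1,np.ceil(np.linalg.norm(tp-p)/step),np.ceil((r.inv()*tr).magnitude()/ang)))
        for i in range(n):
            k=n-i; d=r.inv().apply((tp-p)/k)*100; w=(r.inv()*tr).as_rotvec()/k
            d=np.round(d,2);w=np.round(w,3);p=p+r.apply(d/100);r=r*R.from_rotvec(w);rows.append([*d,*w])
    for i in range(0,len(rows),8): print(len(rows[i:i+8]),[float(x)+0. for q in rows[i:i+8] for x in q])
E
python3 - <<'E'
from plan import *
plan(((.474,-.025,.375),frame(.067,np.radians(28))))
p=snapshot('wrist');print(np.round(p['hand_eye'],3),p['fx'],p['cx'],p['cy'])
E
```

```text
8 [-3.03, -3.25, -0.48, -0.007, -0.032, -0.027, -2.95, -3.33, -0.41, -0.007, -0.032, -0.027, -2.88, -3.41, -0.34, -0.007, -0.032, -0.027, -2.79, -3.48, -0.27, -0.007, -0.032, -0.027, -2.71, -3.55, -0.21, -0.007, -0.032, -0.027, -2.61, -3.62, -0.15, -0.007, -0.032, -0.027, -2.52, -3.69, -0.09, -0.007, -0.032, -0.027, -2.42, -3.76, -0.04, -0.006, -0.032, -0.027]
7 [-2.32, -3.82, 0.01, -0.007, -0.032, -0.027, -2.21, -3.89, 0.06, -0.006, -0.032, -0.027, -2.11, -3.94, 0.1, -0.007, -0.032, -0.027, -1.99, -4.0, 0.14, -0.006, -0.032, -0.027, -1.88, -4.06, 0.18, -0.007, -0.032, -0.027, -1.77, -4.1, 0.21, -0.006, -0.033, -0.027, -1.64, -4.15, 0.24, -0.007, -0.032, -0.027]
[[ 0.    -0.948 -0.318  0.084]
 [ 1.     0.     0.001 -0.   ]
 [-0.001 -0.318  0.948 -0.082]
 [ 0.     0.     0.     1.   ]] 305.9326879705317 283.5499637554757 207.57118345493885
```

{"name": "carry_out", "arguments": {"motion": [-3.0, -3.3, -0.5, -0.007, -0.032, -0.027, -3.0, -3.3, -0.4, -0.007, -0.032, -0.027, -2.9, -3.4, -0.3, -0.007, -0.032, -0.027, -2.8, -3.5, -0.3, -0.007, -0.032, -0.027, -2.7, -3.5, -0.2, -0.007, -0.032, -0.027, -2.6, -3.6, -0.2, -0.007, -0.032, -0.027, -2.5, -3.7, -0.1, -0.007, -0.032, -0.027, -2.4, -3.8, 0, -0.007, -0.032, -0.027]}}

```text
clock: 2.45
tool_pos: [0.3521, 0.26, 0.3417]
eef_rot: [0.063, 0.989, 0.006, 0.131]
contact_force: [0.9, 0.4, 0.0]
opening: 0.998
```

{"name": "carry_out", "arguments": {"motion": [-2.3, -3.8, 0, -0.007, -0.032, -0.027, -2.2, -3.9, 0.1, -0.007, -0.032, -0.027, -2.1, -3.9, 0.1, -0.007, -0.032, -0.027, -2.0, -4.0, 0.1, -0.007, -0.032, -0.027, -1.9, -4.0, 0.2, -0.007, -0.032, -0.027, -1.8, -4.1, 0.2, -0.007, -0.032, -0.027, -1.6, -4.1, 0.2, -0.007, -0.032, -0.027, 0, 0, 0, 0, 0, 0]}}

```text
clock: 3.45
tool_pos: [0.4739, -0.0303, 0.3749]
eef_rot: [-0.026, 0.97, 0.008, 0.241]
contact_force: [-0.7, 1.4, -0.8]
opening: 1.001
```

```bash
cat > crate.py <<'E'
from fit import *
st=monitor.get_state();p=snapshot('wrist');save(p,'w1.png')
print(np.round(st['tool_pos'],4),np.round(R.from_quat(st['eef_rot']).as_matrix(),3).tolist())
W=cloud(p,st).reshape(-1,3);W=W[~np.isnan(W[:,0])]
M['full']=None
def f(q,P):
    r,t=crateT(q[:3]);L=r.inv().apply(P-t)
    return sdf(L,M['crate']+[B(.11,.11,0,.058,q[3],-.005)])
q=np.array([.638,-.03,.067,-.014])
for it in range(6):
    r,t=crateT(q[:3]);L=r.inv().apply(W-t)
    P=W[(abs(L[:,0])<.074)&(abs(L[:,1])<.148)&(L[:,2]>-.004)&(L[:,2]<.068)]
    s=least_squares(f,q,args=(P[::4],),loss='cauchy',f_scale=.0015,x_scale=[.01,.01,.1,.01]);q=s.x
print(np.round(q,4),len(P),np.median(abs(f(q,P))))
np.save('q.npy',q)
r,t=crateT(q[:3]);L=r.inv().apply(W-t);L=L[(abs(L[:,0])<.08)&(abs(L[:,1])<.155)]
# direct measures
a=L[(abs(L[:,0])<.04)&(L[:,2]>.054)&(L[:,2]<.064)&(abs(L[:,1]-q[3])<.07)];print('lid',np.percentile(a,[.5,50,99.5],axis=0).round(4).tolist())
fl=L[(abs(L[:,0])<.04)&(abs(L[:,2])<.008)];print('floor y',np.percentile(fl[:,1],[0,1,50,99,100]).round(4),'z',np.median(fl[:,2]))
for s in(1,-1):
    w=L[(abs(L[:,0])<.04)&(abs(L[:,1]*s-.134)<.006)&(L[:,2]>.015)&(L[:,2]<.05)];print('end',s,len(w),np.median(w[:,1]) if len(w) else 0)
    b=L[(abs(L[:,0])<.04)&(abs(L[:,1]-q[3]-s*.055)<.006)&(L[:,2]>.015)&(L[:,2]<.05)];print('box side',s,len(b),np.median(b[:,1]) if len(b) else 0)
E
python3 crate.py
```

```text
[ 0.4739 -0.0303  0.3749] [[-0.882, -0.054, 0.468], [-0.046, 0.999, 0.029], [-0.469, 0.004, -0.883]]
[ 0.637  -0.0236  0.0696 -0.015 ] 26451 0.0005133648858843334
lid [[-0.0397, -0.0668, 0.0545], [-0.0022, -0.0129, 0.0581], [0.0395, 0.0406, 0.0602]]
floor y [-0.1349 -0.134   0.0627  0.134   0.1348] z -0.00023582668417457787
end 1 510 0.1340324012512694
box side 1 0 0
end -1 557 -0.1340107880705662
box side -1 0 0
```

```bash
python3 - <<'E'
from plan import *
plan(((.435,-.332,.26),frame(.2)))
E
```

```text
8 [1.3, -3.79, 0.92, -0.004, 0.061, -0.017, 1.3, -3.77, 0.98, -0.004, 0.061, -0.017, 1.3, -3.75, 1.05, -0.004, 0.061, -0.017, 1.3, -3.73, 1.11, -0.003, 0.061, -0.017, 1.3, -3.71, 1.18, -0.004, 0.061, -0.017, 1.28, -3.7, 1.24, -0.003, 0.061, -0.017, 1.27, -3.68, 1.31, -0.004, 0.061, -0.018, 1.25, -3.66, 1.37, -0.003, 0.06, -0.017]
```

{"name": "carry_out", "arguments": {"motion": [1.3, -3.8, 0.9, -0.004, 0.061, -0.017, 1.3, -3.8, 1.0, -0.004, 0.061, -0.017, 1.3, -3.8, 1.0, -0.004, 0.061, -0.017, 1.3, -3.7, 1.1, -0.004, 0.061, -0.017, 1.3, -3.7, 1.2, -0.004, 0.061, -0.017, 1.3, -3.7, 1.2, -0.003, 0.061, -0.017, 1.3, -3.7, 1.3, -0.003, 0.061, -0.018, 1.2, -3.7, 1.4, -0.003, 0.06, -0.017]}}

```text
clock: 4.5
tool_pos: [0.4389, -0.3289, 0.2601]
eef_rot: [-0.106, 0.994, -0.001, -0.001]
contact_force: [-0.2, -0.1, 0.6]
opening: 1.002
```

{"name": "carry_out", "arguments": {"motion": [0, 0, 0, 0, 0, 0]}}

```text
clock: 4.62
tool_pos: [0.4382, -0.3305, 0.259]
eef_rot: [-0.103, 0.995, -0.001, -0.001]
contact_force: [0.4, 0.7, 0.5]
opening: 0.997
```

```bash
cat > obj.py <<'E'
from fit import *; from plan import *
import sys
def look(nm,p0,r=.11):
    st=monitor.get_state();p=snapshot('wrist');W=cloud(p,st).reshape(-1,3);W=W[~np.isnan(W[:,0])]
    p0=np.array(p0,float)
    for _ in range(3):
        P=W[(np.hypot(*(W[:,:2]-p0[:2]).T)<r)&(W[:,2]>.006)&(W[:,2]<.11)]
        p0,e=fit(nm,P[::2],p0)
    print(nm,np.round(p0,4),len(P),round(e,5),'tool',np.round(st['tool_pos'],4),'yaw/tilt err',np.round((R.from_quat(st['eef_rot']).inv()*frame(p0[2])).as_rotvec(),4))
    return p0
E
python3 - <<'E'
from obj import *
q=look('corner_pad',[.4355,-.299,.2])
t=q[:2]+R.from_euler('z',q[2]).apply([0,-.0335,0])[:2]; print(t)
plan(((*t,.2),frame(q[2])),((*t,.133),frame(q[2])),step=.03)
E
```

```text
corner_pad [ 0.4347 -0.2979  0.1967] 8965 0.00047 tool [ 0.4382 -0.3305  0.259 ] yaw/tilt err [-0.0008 -0.0019  0.0105]
[ 0.44124433 -0.33079736]
5 [-0.11, -0.14, 2.99, 0.0, 0.0, 0.006, -0.1, -0.13, 2.99, 0.0, 0.0, 0.007, 0.0, 0.0, 2.23, 0.0, 0.0, 0.0, 0.0, 0.0, 2.23, 0.0, 0.0, 0.0, 0.0, 0.0, 2.24, 0.0, 0.0, 0.0]
```

{"name": "carry_out", "arguments": {"motion": [-0.1, -0.1, 3.0, 0, 0, 0.006, -0.1, -0.1, 3.0, 0, 0, 0.005, 0, 0, 2.2, 0, 0, 0, 0, 0, 2.2, 0, 0, 0, 0, 0, 2.2, 0, 0, 0, 0, 0, 0, 0, 0, 0]}}

```text
clock: 5.42
tool_pos: [0.4404, -0.3289, 0.1341]
eef_rot: [-0.1, 0.995, 0.001, -0.0]
contact_force: [0.7, 0.9, 0.9]
opening: 0.998
```

{"name": "carry_out", "arguments": {"motion": [0, 0, 0, 0, 0, 0, 0, 0, 0, 0, 0, 0, 0, 0, 0, 0, 0, 0, 0, 0, 0, 0, 0, 0, 0, 0, 0, 0, 0, 0, 0, 0, 0, 0, 0, 0, 0, 0, 0, 0, 0, 0], "hand": 1.5, "grip_force": 30}}

```text
clock: 6.3
tool_pos: [0.4398, -0.3318, 0.1344]
eef_rot: [-0.098, 0.995, -0.0, 0.0]
contact_force: [0.3, 1.0, 0.2]
opening: 0.247
```

{"name": "carry_out", "arguments": {"motion": [0, 0, -1, 0, 0, 0, 0, 0, -3, 0, 0, 0, 0, 0, -4, 0, 0, 0, 0, 0, -4, 0, 0, 0, 0, 0, -4, 0, 0, 0, 0, 0, 0, 0, 0, 0]}}

```text
clock: 7.05
tool_pos: [0.4411, -0.3321, 0.2977]
eef_rot: [-0.098, 0.995, -0.002, 0.003]
contact_force: [0.8, -0.4, -0.6]
opening: 0.246
```

```bash
cat > held.py <<'E'
from fit import *; from plan import *
def held(nm,off,st,p,gz,show=None):
    "pose of the held thing in the tool frame: returns rotvec-ish (Rot,t); off = y offset of grip, gz grasp height in object"
    W=cloud(p,st).reshape(-1,3);W=W[~np.isnan(W[:,0])]
    T=R.from_quat(st['eef_rot']).inv().apply(W-np.array(st['tool_pos']))
    F=R.from_matrix(np.diag([-1.,1,-1]))
    L0=F.inv().apply(T-np.array([0,0,.045]))+np.array([0,off,gz])   # nominal object coords
    hi=M[nm][-1][1][2]-.0
    k=(abs(L0[:,0])<.062)&(L0[:,1]>-.06)&(L0[:,1]<.06)&(L0[:,2]>.0)&(L0[:,2]<hi-.03)
    P=L0[k]
    def f(v): return sdf(R.from_rotvec(v[3:]).inv().apply(P-v[:3]),M[nm])
    s=least_squares(f,np.zeros(6),loss='cauchy',f_scale=.0015,x_scale=[.01]*3+[.1]*3)
    return s.x,len(P),np.median(f(s.x)),L0
if __name__=='__main__':
    import sys
    nm,off,gz=sys.argv[1],float(sys.argv[2]),float(sys.argv[3])
    st=monitor.get_state();p=snapshot('wrist');save(p,f'h_{nm}_{p["shot"]}.png')
    v,n,e,_=held(nm,off,st,p,gz);print(np.round(v,4),n,round(e,5),np.round(st['tool_pos'],3),st['opening'],st['contact_force'])
E
python3 held.py corner_pad -.0335 .088; ls pics
```

```text
[ 0.0016  0.0005 -0.0015  0.0061  0.0014  0.0007] 13780 0.0 [ 0.441 -0.332  0.298] 0.24598795441531585 [ 0.84612109 -0.41066082 -0.61605458]
a.png
h_corner_pad_8.png
s.png
t.png
w1.png
```

```bash
cat > place.py <<'E'
from held import *
q=np.load('q.npy')
def toolpose(nm,off,gz,v,p):
    rc,tc=crateT(q[:3]);F=R.from_matrix(np.diag([-1.,1,-1]))
    Rn=rc*R.from_rotvec(v[3:]).inv(); o=tc+rc.apply(p)-Rn.apply(v[:3])
    return o+Rn.apply([0,off,gz+.045]),Rn*F.inv()
E
python3 - <<'E'
from place import *
v=np.array([ 0.0016,0.0005,-0.0015,0.0061,0.0014,0.0007])
a=[toolpose('corner_pad',-.0335,.088,v,(-.0025,.0868,z)) for z in(.15,.085)]
print(a[0][0],a[1][0])
plan(((.44,-.25,.37),frame(.15,.1)),*a)
E
```

```text
[0.496162   0.0203125  0.31535305] [0.5266038  0.02243428 0.25796146]
8 [-0.54, 2.67, -2.48, 0.0, -0.033, 0.015, -0.58, 2.68, -2.47, 0.0, -0.032, 0.016, -0.62, 2.69, -2.44, 0.0, -0.033, 0.015, -1.29, 3.7, 0.91, 0.004, -0.056, 0.011, -1.19, 3.72, 0.97, 0.004, -0.056, 0.011, -1.1, 3.73, 1.02, 0.004, -0.056, 0.012, -0.99, 3.75, 1.06, 0.004, -0.055, 0.011, -0.9, 3.76, 1.1, 0.004, -0.056, 0.012]
4 [-0.79, 3.78, 1.13, 0.005, -0.055, 0.011, -0.68, 3.79, 1.14, 0.004, -0.056, 0.012, 0.01, 0.02, 3.25, 0.0, 0.0, 0.0, 0.0, 0.01, 3.25, 0.0, 0.0, 0.0]
```

View pics/h_corner_pad_8.png

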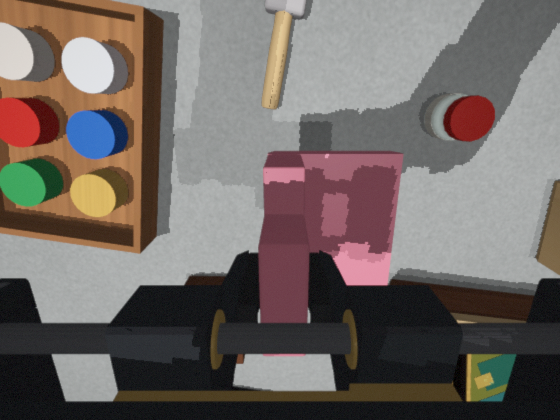

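The pad is held square: leg at about (285,240), foot at (345,220).

{"name": "carry_out", "arguments": {"motion": [-0.5, 2.7, -2.5, 0, -0.033, 0.015, -0.6, 2.7, -2.5, 0, -0.032, 0.015, -0.6, 2.7, -2.4, 0, -0.033, 0.016, -1.3, 3.7, 0.9, 0.004, -0.056, 0.011, -1.2, 3.7, 1.0, 0.004, -0.056, 0.011, -1.1, 3.7, 1.0, 0.004, -0.056, 0.012, -1.0, 3.7, 1.1, 0.004, -0.055, 0.011, -0.9, 3.8, 1.1, 0.004, -0.056, 0.012]}}

```text
clock: 8.1
tool_pos: [0.4788, -0.0561, 0.328]
eef_rot: [-0.044, 0.981, 0.007, 0.187]
contact_force: [0.6, -1.5, -0.5]
opening: 0.24
```

{"name": "carry_out", "arguments": {"motion": [-0.8, 3.8, 1.1, 0.005, -0.055, 0.011, -0.7, 3.8, 1.1, 0.004, -0.056, 0.012, 0, 0, 3.2, 0, 0, 0, 0, 0, 3.2, 0, 0, 0, 0, 0, 0, 0, 0, 0, 0, 0, 0, 0, 0, 0]}}

```text
clock: 8.85
tool_pos: [0.4994, -0.0242, 0.2944]
eef_rot: [-0.037, 0.978, -0.005, 0.206]
contact_force: [-0.9, 0.6, -0.9]
opening: 0.243
```

```bash
cat > hover.py <<'E'
# at hover: fit the crate (visible part, box fixed) and the held thing from one wrist picture, give object pose in crate axes
from place import *
import sys
def hover(nm,off,gz,boxfree=False):
    st=monitor.get_state();p=snapshot('wrist');save(p,f'v_{nm}_{p["shot"]}.png')
    v,n,e,L0=held(nm,off,st,p,gz)
    W=cloud(p,st).reshape(-1,3);ok=~np.isnan(W[:,0]);W=W[ok]
    far=sdf(R.from_rotvec(v[3:]).inv().apply(L0-v[:3]),M[nm])>.006
    r,t=crateT(q[:3]);L=r.inv().apply(W-t)
    k=far&(abs(L[:,0])<.074)&(abs(L[:,1])<.148)&(L[:,2]>-.004)&(L[:,2]<.066);P=W[k]
    def f(c):
        r,t=crateT(c[:3]);t=t+[0,0,c[4]];d=sdf(r.inv().apply(P-t),M['crate']+[B(.11,.11,0,.058,c[3],-.005)]);return d
    s=least_squares(f,[*q[:4],0],loss='cauchy',f_scale=.0015,x_scale=[.01,.01,.1,.01,.01]);c=s.x
    rc,tc=crateT(c[:3]);tc=tc+[0,0,c[4]]
    F=R.from_matrix(np.diag([-1.,1,-1]));Rt=R.from_quat(st['eef_rot']);Rn=Rt*F
    o=np.array(st['tool_pos'])-Rn.apply([0,off,gz+.045])
    op=o+Rn.apply(v[:3]);orr=Rn*R.from_rotvec(v[3:])
    print('held v',np.round(v,4),n,'crate seen',np.round(c,4),k.sum(),'med',round(float(np.median(abs(s.fun if len(s.fun)==len(P) else f(c)))),5))
    print('obj in crate seen ',np.round(rc.inv().apply(op-tc)*1e3,1),'rot',np.round((rc.inv()*orr).as_rotvec(),4))
    rc,tc=crateT(q[:3]);print('obj in crate saved',np.round(rc.inv().apply(op-tc)*1e3,1),'rot',np.round((rc.inv()*orr).as_rotvec(),4))
    print('force in crate',np.round(rc.inv().apply(st['contact_force']),1),st['clock'])
if __name__=='__main__': hover(sys.argv[1],float(sys.argv[2]),float(sys.argv[3]))
E
python3 hover.py corner_pad -.0335 .088
```

```text
held v [ 0.0014  0.0005 -0.0013  0.006   0.0025  0.0004] 13779 crate seen [ 6.362e-01 -2.370e-02  7.020e-02 -1.040e-02 -6.000e-04] 20164 med 0.00045
obj in crate seen  [-22.   40.  131.5] rot [-0.0172  0.0772  0.0105]
obj in crate saved [-23.   39.9 131.4] rot [-0.0169  0.0772  0.011 ]
force in crate [-1.2  0.7 -0.4] 8.85
```

```bash
python3 - <<'E'
from place import *
v=np.array([ 0.0014,0.0005,-0.0013,0.006,0.0022,0.0005])
a=[toolpose('corner_pad',-.0335,.088,v,(-.0025,.0868,z)) for z in(.12,.085)]
plan(*a,step=.02,ang=.03)
E
```

```text
5 [-0.36, 1.49, 0.34, -0.006, -0.025, 0.004, -0.34, 1.49, 0.35, -0.006, -0.025, 0.004, -0.33, 1.49, 0.37, -0.005, -0.026, 0.004, 0.01, 0.01, 1.75, 0.0, 0.0, 0.0, 0.0, 0.01, 1.75, 0.0, 0.0, 0.0]
```

{"name": "carry_out", "arguments": {"motion": [-0.3, 1.5, 0.3, -0.006, -0.025, 0.004, -0.4, 1.5, 0.4, -0.006, -0.025, 0.004, -0.3, 1.5, 0.4, -0.005, -0.026, 0.004, 0, 0, 1.8, 0, 0, 0, 0, 0, 1.8, 0, 0, 0, 0, 0, 0, 0, 0, 0, 0, 0, 0, 0, 0, 0]}}

```text
clock: 9.78
tool_pos: [0.5269, 0.0209, 0.257]
eef_rot: [-0.033, 0.97, 0.005, 0.242]
contact_force: [-0.1, 0.2, -0.8]
opening: 0.249
```

```bash
python3 hover.py corner_pad -.0335 .088;python3 - <<'E'
from place import *
v=np.array([ 0.0014,0.0005,-0.0013,0.006,0.0022,0.0005])
plan(toolpose('corner_pad',-.0335,.088,v,(-.0025,.0868,.070)),step=.01,ang=.03)
E
ls pics
```

```text
held v [ 0.0014  0.0004 -0.0012  0.006   0.0028  0.0007] 13792 crate seen [ 6.366e-01 -2.380e-02  6.880e-02 -1.040e-02 -4.000e-04] 36705 med 0.00047
obj in crate seen  [-2.6 85.1 84.5] rot [-0.0014  0.0028  0.0017]
obj in crate saved [-3.2 85.  84.3] rot [-0.0018  0.0028  0.001 ]
force in crate [-0.5  0.2 -0.7] 9.775
2 [-0.01, 0.08, 0.72, -0.001, -0.001, 0.001, 0.0, 0.08, 0.72, -0.001, -0.001, 0.0]
a.png
h_corner_pad_8.png
s.png
t.png
v_corner_pad_10.png
v_corner_pad_9.png
w1.png
```

View pics/v_corner_pad_10.png

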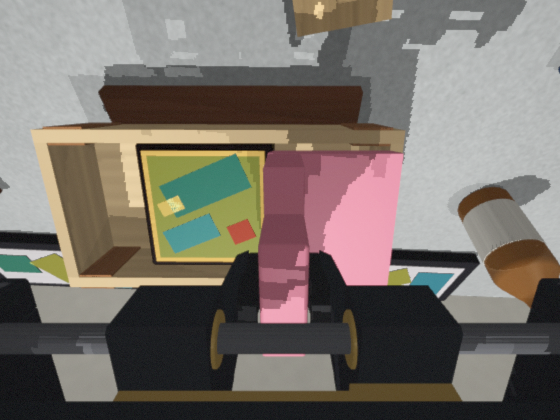

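View pics/w1.png

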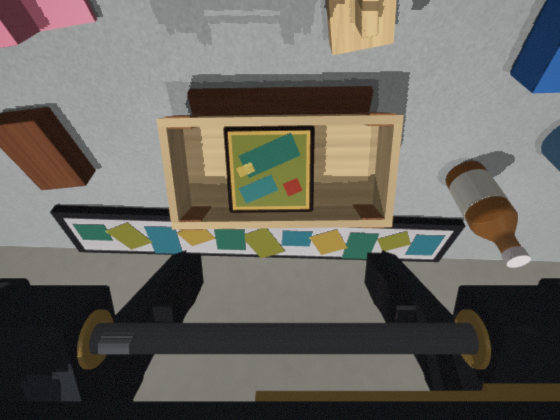

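```bash
python3 - <<'E'
from place import *
p=snapshot('wrist');st=monitor.get_state()
rc,tc=crateT(q[:3])
for fn,pos,qt in (('w1.png',[.4739,-.0303,.3749],[-0.026,0.97,0.008,0.241]),('now',st['tool_pos'],st['eef_rot'])):
    im=cv2.imread('pics/'+fn)[:,:,::-1] if fn!='now' else p['frame']
    T=cam(p,dict(eef_rot=np.array(qt)/np.linalg.norm(qt),tool_pos=pos))
    K=np.array([[p['fx'],0,p['cx']],[0,p['fy'],p['cy']],[0,0,1]])
    # rectify plane z=58mm of crate, 4 px/mm
    Rcw=T[:3,:3].T;A=lambda z:K@Rcw@np.column_stack([rc.as_matrix()[:,0],rc.as_matrix()[:,1],rc.apply([0,0,z])+tc-T[:3,3]])
    print(fn,'cam in crate',rc.inv().apply(T[:3,3]-tc).round(3))
    S=np.array([[0,.00025,-.08],[-0.00025*-1,0,-.16],[0,0,1]]) # (col,row)->(x=row,y=col)
    for z in(.058,.060):
        rec=cv2.warpPerspective(im.astype(np.float32),A(z)@S,(1280,640),flags=cv2.INTER_LINEAR|cv2.WARP_INVERSE_MAP)
        g=rec[200:400].mean((0,2));d=np.abs(np.gradient(cv2.GaussianBlur(g[None],(9,1),2)[0]))
        pk=[i for i in range(3,1277) if d[i]==d[i-3:i+4].max() and d[i]>1.2]
        print(z,[(round(i*.25-160,1),round(float(g[i+6]-g[i-6]))) for i in pk if i>8 and i<1270])
E
```

```text
w1.png cam in crate [-0.083  0.006  0.431]
0.058 [(-134.8, -81), (-115.2, 31), (-94.2, 31), (-67.2, -107), (-62.5, 110), (-58.2, -40), (31.2, 40), (36.0, -109), (41.0, 80), (55.2, 29), (108.2, -15), (116.8, -33), (134.5, 59)]
0.06 [(-134.0, -81), (-114.8, 31), (-93.8, 30), (-66.8, -107), (-62.2, 111), (-58.0, -40), (31.2, 41), (35.8, -110), (40.8, 80), (55.0, 28), (107.8, -15), (116.0, -32), (133.8, 59)]
now cam in crate [-0.088  0.053  0.301]
0.058 [(-135.2, -103), (-98.0, 34), (-78.2, 29), (-65.5, -122), (-62.2, 140), (-58.2, -46), (28.2, -14), (31.8, 24), (34.2, -45), (68.8, 27), (70.8, 24), (86.5, 14)]
0.06 [(-133.5, -103), (-96.8, 33), (-77.2, 29), (-64.8, -121), (-61.5, 140), (-57.2, -46), (28.5, -14), (31.8, 23), (34.5, -44), (68.8, 28), (70.8, 24), (86.2, 15)]
```

```bash
cat > go.py <<'E'
from place import *
import sys
nm,off,gz=sys.argv[1],float(sys.argv[2]),float(sys.argv[3]);v=np.array(eval(sys.argv[4]));T=eval(sys.argv[5]);step=float(sys.argv[6]) if len(sys.argv)>6 else .01
st=monitor.get_state();rc,tc=crateT(q[:3]);F=R.from_matrix(np.diag([-1.,1,-1]));Rn=R.from_quat(st['eef_rot'])*F
op=np.array(st['tool_pos'])-Rn.apply([0,off,gz+.045])+Rn.apply(v[:3])
print('obj by arm',np.round(rc.inv().apply(op-tc)*1e3,1),'rot',np.round((rc.inv()*Rn*R.from_rotvec(v[3:])).as_rotvec(),4),'F crate',np.round(rc.inv().apply(st['contact_force']),1),round(st['clock'],2),round(float(st['opening']),3))
if T: plan(*[toolpose(nm,off,gz,v,np.array(t)/1e3) for t in T],step=step,ang=.05)
E
python3 go.py corner_pad -.0335 .088 "[.0014,.0005,-.0013,.006,.0026,.0006]" "[(-2.5,88,70),(-2.5,88,52)]"
```

```text
obj by arm [-2.8 85.2 84.4] rot [-0.0017  0.0017  0.0012] F crate [-0.8  0.5 -0.9] 9.88 0.247
4 [0.0, 0.13, 0.72, -0.001, -0.001, 0.001, 0.0, 0.14, 0.72, -0.001, -0.001, 0.0, 0.0, 0.0, 0.9, 0.0, 0.0, 0.0, 0.01, 0.01, 0.9, 0.0, 0.0, 0.0]
```

{"name": "carry_out", "arguments": {"motion": [0, 0.15, 0.7, 0, 0, 0, 0, 0.15, 0.7, 0, 0, 0, 0, 0, 0.9, 0, 0, 0, 0, 0, 0.9, 0, 0, 0, 0, 0, 0, 0, 0, 0, 0, 0, 0, 0, 0, 0]}}

```text
clock: 10.62
tool_pos: [0.542, 0.0249, 0.2282]
eef_rot: [-0.033, 0.97, 0.005, 0.242]
contact_force: [0.3, 0.5, -1.4]
opening: 0.248
```

```bash
python3 go.py corner_pad -.0335 .088 "[.0014,.0005,-.0013,.006,.0026,.0006]" "[(-2.5,88,40),(-2.5,88,10)]"; python3 hover.py corner_pad -.0335 .088
```

```text
obj by arm [-3.2 88.  51.6] rot [-0.0012  0.0026  0.0009] F crate [-0.4  0.5 -1.3] 10.62 0.248
6 [-0.01, -0.01, 0.58, -0.001, -0.001, 0.0, -0.02, 0.0, 0.58, 0.0, -0.002, 0.001, 0.0, 0.0, 0.75, 0.0, 0.0, 0.0, 0.0, 0.01, 0.75, 0.0, 0.0, 0.0, 0.01, 0.0, 0.75, 0.0, 0.0, 0.0, 0.0, 0.01, 0.75, 0.0, 0.0, 0.0]
held v [-0.0022  0.0051 -0.0012  0.0061  0.0034  0.0846] 18727 crate seen [ 6.365e-01 -2.380e-02  6.900e-02 -1.760e-02 -5.000e-04] 43031 med 0.00049
obj in crate seen  [-6.1 92.8 51.8] rot [-0.0008  0.0037  0.0853]
obj in crate saved [-6.7 92.7 51.6] rot [-0.0011  0.0037  0.0848]
force in crate [-0.4  0.5 -1.3] 10.625
```

{"name": "carry_out", "arguments": {"motion": [0, 0, 0.6, 0, 0, 0, 0, 0, 0.6, 0, 0, 0, 0, 0, 0.8, 0, 0, 0, 0, 0, 0.8, 0, 0, 0, 0, 0, 0, 0, 0, 0]}}

```text
clock: 11.3
tool_pos: [0.5553, 0.0256, 0.2028]
eef_rot: [-0.033, 0.97, 0.005, 0.242]
contact_force: [0.9, 0.7, -2.0]
opening: 0.248
```

```bash
python3 go.py corner_pad -.0335 .088 "[.0014,.0005,-.0013,.006,.0026,.0006]" "[(-2.5,88,3)]" .006; python3 - <<'E'
from h import *
save(snapshot('wrist'),'in1.png')
E
```

```text
obj by arm [-3.4 87.8 22.9] rot [-0.0011  0.0033  0.0005] F crate [-0.1  0.6 -2.2] 11.3 0.248
4 [-0.01, 0.0, 0.5, 0.0, -0.001, 0.0, -0.01, 0.01, 0.5, 0.0, -0.001, 0.0, -0.01, 0.0, 0.5, -0.001, -0.001, 0.0, -0.01, 0.01, 0.49, 0.0, 0.0, 0.001]
```

View pics/in1.png

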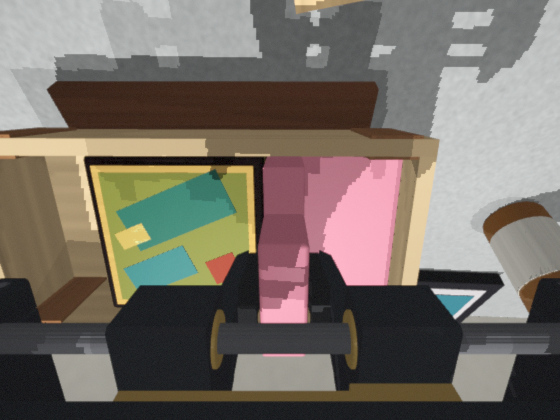

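The pad is inside the gap: leg edge at 263 right beside the lid, foot edge at 398 just off the end wall.

{"name": "carry_out", "arguments": {"motion": [0, 0, 0.5, 0, 0, 0, 0, 0, 0.5, 0, 0, 0, 0, 0, 0.5, 0, 0, 0, 0, 0, 0.4, 0, 0, 0, 0, 0, 0.2, 0, 0, 0, 0, 0, 0, 0, 0, 0]}}

```text
clock: 12.1
tool_pos: [0.5651, 0.0262, 0.1849]
eef_rot: [-0.033, 0.97, 0.005, 0.242]
contact_force: [0.3, -0.5, -1.3]
opening: 0.25
```

```bash
python3 go.py corner_pad -.0335 .088 "[.0014,.0005,-.0013,.006,.0026,.0006]" "[(-2.5,88,0)]" .006
```

```text
obj by arm [-3.1 87.7  2.5] rot [-0.0012  0.0024  0.0009] F crate [-0.4 -0.5 -1.2] 12.1 0.25
1 [-0.02, 0.01, 0.26, -0.001, -0.002, 0.001]
```

{"name": "carry_out", "arguments": {"motion": [0, 0, 0.2, 0, 0, 0, 0, 0, 0.15, 0, 0, 0, 0, 0, 0, 0, 0, 0]}}

```text
clock: 12.48
tool_pos: [0.5666, 0.0262, 0.1824]
eef_rot: [-0.033, 0.97, 0.005, 0.242]
contact_force: [-3.5, -0.9, 4.2]
opening: 0.243
```

{"name": "carry_out", "arguments": {"motion": [0, -0.1, 0, 0, 0, 0, 0, -0.05, 0, 0, 0, 0, 0, 0, 0, 0, 0, 0]}}

```text
clock: 12.85
tool_pos: [0.5666, 0.0259, 0.1823]
eef_rot: [-0.034, 0.97, 0.006, 0.242]
contact_force: [-2.8, 1.5, 5.9]
opening: 0.246
```

```bash
python3 go.py corner_pad -.0335 .088 "[.0014,.0005,-.0013,.006,.0026,.0006]" "[(-2.5,86,0)]" .006
```

```text
obj by arm [-3.  87.6 -0.4] rot [0.0011 0.0021 0.0021] F crate [0.4 1.7 6.5] 12.85 0.246
1 [-0.01, -0.15, -0.04, 0.001, -0.002, 0.002]
```

{"name": "carry_out", "arguments": {"motion": [0, -0.1, -0.05, 0, 0, 0, 0, 0, 0, 0, 0, 0]}}

```text
clock: 13.1
tool_pos: [0.5667, 0.0241, 0.1824]
eef_rot: [-0.033, 0.97, 0.005, 0.242]
contact_force: [-1.5, 2.7, 1.1]
opening: 0.245
```

```bash
python3 go.py corner_pad -.0335 .088 "[.0014,.0005,-.0013,.006,.0026,.0006]" "[(-2.5,86,0)]" .006
```

```text
obj by arm [-3.  85.6 -0.4] rot [-0.0004  0.0024  0.0009] F crate [-0.6  2.8  1.6] 13.1 0.245
1 [-0.01, 0.04, -0.04, 0.0, -0.002, 0.001]
```

{"name": "carry_out", "arguments": {"motion": [0, 0, 0, 0, 0, 0, 0, 0, 0, 0, 0, 0, 0, 0, 0, 0, 0, 0], "hand": 4.5}}

```text
clock: 13.48
tool_pos: [0.5669, 0.0234, 0.1824]
eef_rot: [-0.033, 0.97, 0.005, 0.242]
contact_force: [-0.5, -0.1, 0.4]
opening: 0.508
```

{"name": "carry_out", "arguments": {"motion": [0, 0, -2, 0, 0, 0, 0, 0, -4, 0, 0, 0, 0, 0, -4.5, 0, 0, 0, 0, 0, -4.5, 0, 0, 0, 0, 0, -4.5, 0, 0, 0, 0, 0, 0, 0, 0, 0], "hand": 8.8}}

```text
clock: 14.22
tool_pos: [0.4844, 0.017, 0.3337]
eef_rot: [-0.033, 0.971, -0.001, 0.238]
contact_force: [0.6, -0.0, -1.0]
opening: 0.993
```

```bash
cat > packed.py <<'E'
from place import *
import sys
st=monitor.get_state();p=snapshot('wrist');save(p,f'pk_{p["shot"]}.png')
W=cloud(p,st).reshape(-1,3);W=W[~np.isnan(W[:,0])];rc,tc=crateT(q[:3]);L=rc.inv().apply(W-tc)
lo=L[(abs(L[:,0])<.2)&(abs(L[:,1])<.2)&(L[:,2]>-.02)&(L[:,2]<.105)]
def fitp(nm,p0):
    p0=np.array(p0,float)
    for _ in range(4):
        l=R.from_rotvec(p0[3:]).inv().apply(lo-p0[:3]);P=lo[(abs(sdf(l,M[nm]))<.004)&(l[:,2]>.01)]
        f=lambda v:sdf(R.from_rotvec(v[3:]).inv().apply(P-v[:3]),M[nm])
        p0=least_squares(f,p0,loss='cauchy',f_scale=.0015,x_scale=[.01]*3+[.1]*3).x
    print(nm,'in crate mm',np.round(p0[:3]*1e3,1),'rot',np.round(p0[3:],4),len(P))
for a in sys.argv[1:]:
    n,xyz=a.split(':');fitp(n,[*(float(t)/1e3 for t in xyz.split(',')),0,0,0])
k=L[(abs(L[:,0])<.07)&(abs(L[:,1])<.15)&(L[:,2]>.0)&(L[:,2]<.064)]
def f(c): return sdf(rc.apply(k)*0+k-[c[0],c[1],c[2]],M['crate'])
e=L[(abs(L[:,0])<.04)&(abs(abs(L[:,2]-.058))<.004)&(abs(L[:,1]+.013)<.07)];print('lid y',np.percentile(e[:,1],[.5,99.5]).round(4),'z',np.median(e[:,2]).round(4))
for s in(-1,1):
    w=L[(abs(L[:,0])<.05)&(abs(L[:,1]*s-.134)<.006)&(L[:,2]>.02)&(L[:,2]<.055)];print('wall',s,len(w),np.round(np.median(w[:,1]),4) if len(w) else '')
E
python3 packed.py corner_pad:-3,85.6,0; python3 - <<'E'
from plan import *
print(monitor.get_state()['tool_pos'])
plan(((.42,.043,.3),frame(.24)),step=.03,ang=.07)
E
```

```text
corner_pad in crate mm [-3.  84.1 -0.3] rot [ 0.0013  0.0008 -0.0054] 6891
lid y [-0.0669  0.0518] z 0.0581
wall -1 1266 -0.134
wall 1 571 0.134
[0.48465367 0.01710711 0.33269994]
8 [0.88, 0.38, -0.01, -0.007, 0.06, -0.021, 0.87, 0.4, 0.05, -0.007, 0.059, -0.021, 0.86, 0.42, 0.11, -0.008, 0.059, -0.021, 0.84, 0.44, 0.16, -0.007, 0.06, -0.021, 0.82, 0.45, 0.21, -0.008, 0.059, -0.021, 0.8, 0.47, 0.26, -0.007, 0.06, -0.021, 0.78, 0.48, 0.31, -0.008, 0.059, -0.021, 0.74, 0.49, 0.37, -0.007, 0.06, -0.021]
```

{"name": "carry_out", "arguments": {"motion": [0.9, 0.4, 0, -0.007, 0.06, -0.021, 0.9, 0.4, 0, -0.007, 0.059, -0.021, 0.9, 0.4, 0.1, -0.008, 0.059, -0.021, 0.8, 0.4, 0.2, -0.007, 0.06, -0.021, 0.8, 0.5, 0.2, -0.008, 0.059, -0.021, 0.8, 0.5, 0.3, -0.007, 0.06, -0.021, 0.8, 0.5, 0.3, -0.008, 0.059, -0.021, 0.7, 0.5, 0.4, -0.007, 0.06, -0.021]}}

```text
clock: 15.28
tool_pos: [0.4232, 0.0413, 0.2978]
eef_rot: [-0.115, 0.993, -0.002, 0.007]
contact_force: [0.3, 0.4, -0.2]
opening: 0.997
```

{"name": "carry_out", "arguments": {"motion": [0, 0, 1, 0, 0, 0, 0, 0, 0, 0, 0, 0]}}

```text
clock: 15.52
tool_pos: [0.4229, 0.0415, 0.2877]
eef_rot: [-0.115, 0.993, -0.002, 0.008]
contact_force: [-0.3, -0.7, 0.2]
opening: 0.998
```

```bash
python3 - <<'E'
from obj import *
q=look('wood_brick',[.4299,.046,.2419],.09)
plan(((*q[:2],.2),frame(q[2])),((*q[:2],.118),frame(q[2])),step=.03)
E
```

```text
wood_brick [0.4293 0.0471 0.2415] 6160 0.00046 tool [0.4229 0.0415 0.2877] yaw/tilt err [-0.0053  0.0151 -0.0103]
6 [-0.2, 0.14, 2.95, -0.002, 0.005, -0.003, -0.21, 0.14, 2.94, -0.002, 0.005, -0.004, -0.23, 0.13, 2.94, -0.001, 0.006, -0.003, 0.0, 0.0, 2.73, 0.0, 0.0, 0.0, 0.0, 0.0, 2.74, 0.0, 0.0, 0.0, 0.0, 0.01, 2.73, 0.0, 0.0, 0.0]
```

{"name": "carry_out", "arguments": {"motion": [-0.2, 0.1, 3.0, -0.002, 0.005, -0.003, -0.2, 0.1, 3.0, -0.002, 0.005, -0.004, -0.2, 0.2, 2.9, -0.001, 0.006, -0.003, 0, 0, 2.7, 0, 0, 0, 0, 0, 2.7, 0, 0, 0, 0, 0, 2.7, 0, 0, 0, 0, 0, 0, 0, 0, 0]}}

```text
clock: 16.45
tool_pos: [0.4287, 0.0474, 0.1183]
eef_rot: [-0.122, 0.993, -0.001, -0.001]
contact_force: [-0.6, -0.4, 0.5]
opening: 1.003
```

{"name": "carry_out", "arguments": {"motion": [0, 0, 0, 0, 0, 0, 0, 0, 0, 0, 0, 0, 0, 0, 0, 0, 0, 0, 0, 0, 0, 0, 0, 0, 0, 0, 0, 0, 0, 0, 0, 0, 0, 0, 0, 0, 0, 0, 0, 0, 0, 0], "hand": 1.0}}

```text
clock: 17.32
tool_pos: [0.4292, 0.0474, 0.1192]
eef_rot: [-0.121, 0.993, 0.0, 0.0]
contact_force: [0.5, -0.0, -0.0]
opening: 0.226
```

{"name": "carry_out", "arguments": {"motion": [0, 0, -1, 0, 0, 0, 0, 0, -3, 0, 0, 0, 0, 0, -4, 0, 0, 0, 0, 0, -4, 0, 0, 0, 0, 0, -4, 0, 0, 0, 0, 0, -3, 0, 0, 0, 0, 0, 0, 0, 0, 0]}}

```text
clock: 18.2
tool_pos: [0.4297, 0.0474, 0.3105]
eef_rot: [-0.12, 0.993, 0.0, 0.002]
contact_force: [0.2, -0.0, -2.3]
opening: 0.177
```

```bash
python3 held.py wood_brick 0 .073
```

```text
[ 0.0001 -0.0005 -0.0036 -0.0099  0.0012  0.0008] 11665 0.0 [0.43  0.047 0.31 ] 0.17678058751305487 [ 0.22555784 -0.03974716 -2.29381526]
```

```bash
python3 go.py wood_brick 0 .073 "[.0001,-.0005,-.0036,-.0099,.0012,.0008]" "[(-2.5,97.8,165),(-2.5,97.8,125)]" .02 
```

```text
obj by arm [-121.5   84.4  202.3] rot [0.0319 0.4862 0.1713] F crate [-0.5 -0.  -1.6] 18.25 0.179
8 [-0.61, 0.01, -0.08, 0.003, -0.044, 0.015, -0.61, 0.02, -0.05, 0.003, -0.044, 0.015, -0.61, 0.02, -0.02, 0.003, -0.044, 0.015, -0.61, 0.03, 0.0, 0.003, -0.044, 0.015, -0.61, 0.04, 0.03, 0.003, -0.045, 0.015, -0.61, 0.05, 0.06, 0.003, -0.044, 0.015, -0.6, 0.06, 0.08, 0.003, -0.045, 0.015, -0.6, 0.07, 0.11, 0.003, -0.044, 0.015]
5 [-0.59, 0.08, 0.14, 0.003, -0.045, 0.016, -0.58, 0.1, 0.16, 0.002, -0.044, 0.015, -0.57, 0.1, 0.2, 0.003, -0.045, 0.016, 0.0, -0.02, 2.0, 0.0, 0.0, 0.0, 0.01, -0.02, 1.99, 0.0, 0.0, 0.0]
```

{"name": "carry_out", "arguments": {"motion": [-0.6, 0, -0.1, 0.003, -0.044, 0.015, -0.6, 0, -0.1, 0.003, -0.044, 0.015, -0.6, 0, 0, 0.003, -0.044, 0.015, -0.6, 0, 0, 0.003, -0.044, 0.015, -0.6, 0.1, 0, 0.003, -0.045, 0.015, -0.6, 0.1, 0.1, 0.003, -0.044, 0.015, -0.6, 0.1, 0.1, 0.003, -0.045, 0.015, -0.6, 0.1, 0.1, 0.003, -0.044, 0.015]}}

```text
clock: 19.25
tool_pos: [0.4744, 0.06, 0.3138]
eef_rot: [-0.059, 0.983, 0.009, 0.175]
contact_force: [0.4, 0.1, -1.2]
opening: 0.176
```

{"name": "carry_out", "arguments": {"motion": [-0.6, 0.1, 0.1, 0.003, -0.045, 0.016, -0.6, 0.1, 0.2, 0.002, -0.044, 0.015, -0.6, 0.1, 0.2, 0.003, -0.045, 0.016, 0, 0, 2.0, 0, 0, 0, 0, 0, 2.0, 0, 0, 0, 0, 0, 0, 0, 0, 0, 0, 0, 0, 0, 0, 0]}}

```text
clock: 20.12
tool_pos: [0.5082, 0.065, 0.2813]
eef_rot: [-0.038, 0.972, 0.011, 0.231]
contact_force: [-0.6, 0.1, -1.6]
opening: 0.178
```

```bash
python3 hover.py wood_brick 0 .073;  python3 go.py wood_brick 0 .073 "[.0001,-.0005,-.0036,-.0099,.0012,.0008]" "[(-2.5,97.8,110)]" .01; ls pics
```

```text
held v [-0.0001 -0.0006 -0.0034 -0.0098  0.0018  0.0007] 11690 crate seen [ 6.367e-01 -2.380e-02  6.800e-02 -1.050e-02 -4.000e-04] 31720 med 0.00049
obj in crate seen  [ -9.4  97.6 126.5] rot [-0.0015  0.0233  0.0088]
obj in crate saved [ -9.7  97.6 126.1] rot [-0.0022  0.0233  0.0074]
force in crate [-1.3  0.1 -1.1] 20.125
obj by arm [ -8.9  97.8 126.3] rot [-0.0024  0.0214  0.0075] F crate [-1.1  0.  -1.7] 20.18 0.181
2 [-0.21, -0.02, 0.81, -0.001, -0.011, 0.004, -0.19, -0.02, 0.81, -0.001, -0.01, 0.003]
a.png
h_corner_pad_8.png
h_wood_brick_16.png
in1.png
pk_14.png
s.png
t.png
v_corner_pad_10.png
v_corner_pad_12.png
v_corner_pad_9.png
v_wood_brick_17.png
w1.png
```

{"name": "carry_out", "arguments": {"motion": [-0.2, 0, 0.8, -0.001, -0.011, 0.004, -0.2, 0, 0.8, -0.001, -0.01, 0.003, 0, 0, 0, 0, 0, 0, 0, 0, 0, 0, 0, 0]}}

```text
clock: 20.68
tool_pos: [0.5197, 0.066, 0.27]
eef_rot: [-0.035, 0.969, 0.013, 0.243]
contact_force: [0.0, 0.6, -2.0]
opening: 0.178
```

```bash
python3 packed.py corner_pad:-3,84.1,0; python3 go.py wood_brick 0 .073 "[-.0001,-.0006,-.0034,-.0098,.0018,.0007]" "[(-2.5,97.8,85)]" .01; ls pics | tail -5
```

```text
corner_pad in crate mm [-1.2 76.6 -0.5] rot [ 0.0025  0.007  -0.1334] 3491
lid y [-0.0668  0.0398] z 0.058
wall -1 3232 -0.1341
wall 1 20 0.134
obj by arm [ -1.9  98.1 110.7] rot [-0.0004 -0.0006  0.0002] F crate [ 0.5  0.3 -2. ] 20.73 0.181
3 [0.02, -0.02, 0.86, 0.0, 0.0, 0.0, 0.02, -0.02, 0.86, 0.0, 0.0, 0.0, 0.02, -0.02, 0.85, 0.0, 0.001, 0.0]
v_corner_pad_10.png
v_corner_pad_12.png
v_corner_pad_9.png
v_wood_brick_17.png
w1.png
```

```bash
cd pics; ls -t | head -1; cp $(ls -t | head -1) cur.png
```

```text
pk_18.png
```

View pics/cur.png

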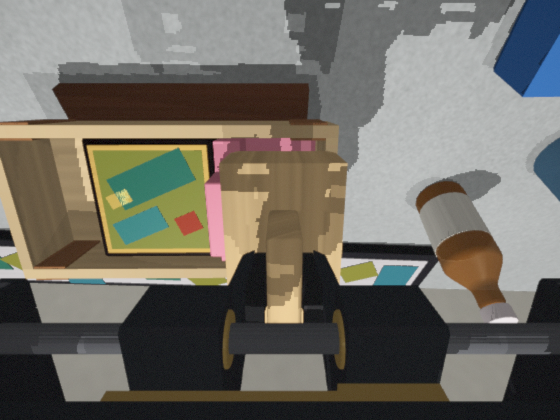

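The brick (220–345) sits over the foot, clear of the pink tab (207–222). Descending.

{"name": "carry_out", "arguments": {"motion": [0, 0, 0.9, 0, 0, 0, 0, 0, 0.9, 0, 0, 0, 0, 0, 0.8, 0, 0, 0, 0, 0, 0, 0, 0, 0]}}

```text
clock: 21.22
tool_pos: [0.5322, 0.067, 0.2457]
eef_rot: [-0.034, 0.97, 0.013, 0.242]
contact_force: [-0.3, -0.3, -1.5]
opening: 0.179
```

```bash
python3 go.py wood_brick 0 .073 "[-.0001,-.0006,-.0034,-.0098,.0018,.0007]" "[(-2.5,97.8,55)]" .01; python3 - <<'E'
from h import *
save(snapshot('wrist'),'in2.png')
E
```

```text
obj by arm [-2.4 98.3 83.4] rot [ 0.      0.0011 -0.0006] F crate [-1.  -0.3 -1.1] 21.23 0.179
3 [0.01, -0.03, 0.95, 0.0, 0.0, 0.0, 0.01, -0.03, 0.94, 0.0, -0.001, 0.0, 0.0, -0.02, 0.95, 0.0, 0.0, -0.001]
```

View pics/in2.png

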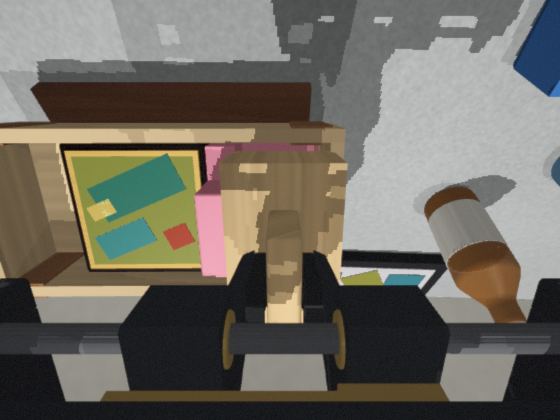

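Clear: tab at 197–222, brick right of it. Down, staying in the gap and watching the force.

{"name": "carry_out", "arguments": {"motion": [0, 0, 0.9, 0, 0, 0, 0, 0, 0.9, 0, 0, 0, 0, -0.05, 0.9, 0, 0, 0, 0, 0, 0, 0, 0, 0]}}

```text
clock: 21.78
tool_pos: [0.545, 0.0676, 0.2219]
eef_rot: [-0.034, 0.97, 0.013, 0.242]
contact_force: [-0.1, -0.1, -1.1]
opening: 0.175
```

```bash
python3 go.py wood_brick 0 .073 "[-.0001,-.0006,-.0034,-.0098,.0018,.0007]" "[(-2.5,97.8,20)]" .01
```

```text
obj by arm [-2.3 97.9 56.4] rot [-0.0002  0.0008 -0.0006] F crate [-0.6 -0.1 -0.9] 21.77 0.175
4 [0.01, -0.01, 0.91, 0.0, 0.0, 0.0, 0.01, -0.01, 0.91, 0.0, 0.0, 0.0, 0.01, -0.02, 0.91, 0.0, 0.0, 0.0, 0.01, -0.01, 0.91, 0.0, -0.001, -0.001]
```

{"name": "carry_out", "arguments": {"motion": [0, 0, 0.8, 0, 0, 0, 0, 0, 0.8, 0, 0, 0, 0, 0, 0, 0, 0, 0]}}

```text
clock: 22.15
tool_pos: [0.5525, 0.0684, 0.2081]
eef_rot: [-0.034, 0.97, 0.013, 0.242]
contact_force: [0.3, -0.7, -1.9]
opening: 0.181
```

{"name": "carry_out", "arguments": {"motion": [0, 0, 0.8, 0, 0, 0, 0, 0, 0.8, 0, 0, 0, 0, 0, 0.4, 0, 0, 0, 0, 0, 0, 0, 0, 0]}}

```text
clock: 22.65
tool_pos: [0.5618, 0.0693, 0.1907]
eef_rot: [-0.034, 0.969, 0.013, 0.242]
contact_force: [-0.0, -0.4, -1.3]
opening: 0.174
```

```bash
python3 go.py wood_brick 0 .073 "[-.0001,-.0006,-.0034,-.0098,.0018,.0007]" "[(-2.5,97.8,15)]" .01
```

```text
obj by arm [-1.9 98.5 20.9] rot [-0.0001  0.0001 -0.0003] F crate [-0.7 -0.4 -1.2] 22.65 0.174
1 [0.06, -0.07, 0.59, 0.0, 0.0, 0.0]
```

{"name": "carry_out", "arguments": {"motion": [0, 0, 0.4, 0, 0, 0, 0, 0, 0.2, 0, 0, 0, 0, 0, 0.1, 0, 0, 0, 0, 0, 0, 0, 0, 0]}}

```text
clock: 23.15
tool_pos: [0.5649, 0.0695, 0.1853]
eef_rot: [-0.035, 0.969, 0.013, 0.243]
contact_force: [-2.0, -0.5, 3.6]
opening: 0.179
```

```bash
python3 go.py wood_brick 0 .073 "[-.0001,-.0006,-.0034,-.0098,.0018,.0007]" "[(-2.5,97.8,15)]" .01
```

```text
obj by arm [-1.6 98.5 14.7] rot [-0.0003 -0.0008  0.0001] F crate [-0.1 -0.4  4.1] 23.15 0.179
1 [0.08, -0.07, -0.03, 0.0, 0.001, 0.0]
```

{"name": "carry_out", "arguments": {"motion": [0, 0, 0, 0, 0, 0, 0, 0, 0, 0, 0, 0, 0, 0, 0, 0, 0, 0], "hand": 2.5}}

```text
clock: 23.52
tool_pos: [0.5652, 0.0696, 0.1849]
eef_rot: [-0.034, 0.969, 0.013, 0.243]
contact_force: [-0.5, -0.8, -0.9]
opening: 0.287
```

{"name": "carry_out", "arguments": {"motion": [0, 0, -1, 0, 0, 0, 0, 0, -2, 0, 0, 0, 0, 0, -3, 0, 0, 0, 0, 0, -4, 0, 0, 0, 0, 0, -4, 0, 0, 0, 0, 0, -4, 0, 0, 0, 0, 0, 0, 0, 0, 0]}}

```text
clock: 24.4
tool_pos: [0.4853, 0.0607, 0.3274]
eef_rot: [-0.035, 0.971, 0.006, 0.237]
contact_force: [-0.4, -0.1, -0.7]
opening: 0.282
```

```bash
python3 packed.py corner_pad:-3,84.1,0 wood_brick:-2,98,15; python3 - <<'E'
from plan import *
print(monitor.get_state()['tool_pos'])
plan(((.46,.18,.34),frame(.08,.2)),((.453,.29,.3),frame(.085)),step=.03,ang=.06)
E
```

```text
corner_pad in crate mm [-3.8 86.9 -0.1] rot [0.0086 0.0011 0.0176] 2949
wood_brick in crate mm [-2.4 99.5 14.7] rot [0.001  0.0004 0.0403] 6951
lid y [-0.0667  0.0525] z 0.058
wall -1 1676 -0.1341
wall 1 85 0.134
[0.48560215 0.06089592 0.32639264]
8 [0.17, 2.41, -0.41, -0.001, 0.055, -0.001, 0.19, 2.41, -0.39, -0.001, 0.055, -0.001, 0.21, 2.41, -0.38, -0.001, 0.055, -0.001, 0.22, 2.42, -0.37, -0.002, 0.056, -0.001, 0.25, 2.42, -0.34, -0.001, 0.055, -0.001, 0.15, 2.75, 0.99, 0.0, 0.05, -0.001, 0.1, 2.76, 0.99, 0.0, 0.05, -0.001, 0.05, 2.75, 1.0, 0.0, 0.05, -0.002]
1 [0.0, 2.76, 1.0, -0.001, 0.05, -0.001]
```

```bash
cd pics; cp $(ls -t | head -1) cur2.png
```

```text
(no output)
```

View pics/cur2.png

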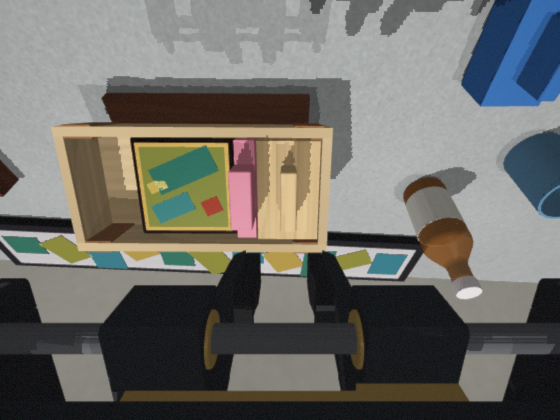

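Pad (230–257) and wood brick (257–318) sit square beside the lid. Next, the foam brick.

{"name": "carry_out", "arguments": {"motion": [0.2, 2.4, -0.4, -0.001, 0.055, -0.001, 0.2, 2.4, -0.4, -0.001, 0.055, -0.001, 0.2, 2.4, -0.4, -0.001, 0.055, -0.001, 0.2, 2.4, -0.4, -0.002, 0.056, -0.001, 0.2, 2.4, -0.3, -0.001, 0.055, -0.001, 0.2, 2.8, 1.0, 0, 0.05, -0.001, 0.1, 2.8, 1.0, 0, 0.05, -0.001, 0.1, 2.8, 1.0, 0, 0.05, -0.002], "hand": 8.8}}

```text
clock: 25.45
tool_pos: [0.4641, 0.2444, 0.3049]
eef_rot: [-0.038, 0.998, -0.003, 0.048]
contact_force: [-0.3, -0.5, -0.1]
opening: 0.998
```

{"name": "carry_out", "arguments": {"motion": [0, 2.8, 1.0, -0.001, 0.05, -0.001, 0, 0, 0, 0, 0, 0, 0, 0, 0, 0, 0, 0]}}

```text
clock: 25.82
tool_pos: [0.4626, 0.2706, 0.2954]
eef_rot: [-0.038, 0.999, -0.004, 0.024]
contact_force: [0.0, -0.5, -0.3]
opening: 0.999
```

```bash
python3 - <<'E'
from obj import *
q=look('foam_brick',[.4587,.2941,.0882],.09)
plan(((*q[:2],.2),frame(q[2])),((*q[:2],.133),frame(q[2])),step=.03)
E
```

```text
foam_brick [0.4586 0.2955 0.0825] 6138 0.00044 tool [0.4626 0.2706 0.2954] yaw/tilt err [-0.0103  0.0469 -0.0057]
7 [0.17, 0.66, 2.38, -0.003, 0.012, -0.002, 0.13, 0.65, 2.39, -0.002, 0.012, -0.001, 0.11, 0.65, 2.39, -0.003, 0.012, -0.002, 0.07, 0.64, 2.39, -0.002, 0.011, -0.001, 0.0, 0.0, 2.23, 0.0, 0.0, 0.0, 0.0, 0.0, 2.23, 0.0, 0.0, 0.0, 0.0, 0.0, 2.24, 0.0, 0.0, 0.0]
```

{"name": "carry_out", "arguments": {"motion": [0.2, 0.7, 2.4, -0.003, 0.012, -0.002, 0.1, 0.6, 2.4, -0.002, 0.012, -0.001, 0.1, 0.7, 2.4, -0.003, 0.012, -0.002, 0.1, 0.6, 2.4, -0.002, 0.011, -0.001, 0, 0, 2.2, 0, 0, 0, 0, 0, 2.2, 0, 0, 0, 0, 0, 2.2, 0, 0, 0, 0, 0, 0, 0, 0, 0]}}

```text
clock: 26.88
tool_pos: [0.4578, 0.2959, 0.1332]
eef_rot: [-0.042, 0.999, -0.0, -0.001]
contact_force: [-0.8, -0.8, 0.6]
opening: 0.999
```

{"name": "carry_out", "arguments": {"motion": [0, 0, 0, 0, 0, 0, 0, 0, 0, 0, 0, 0, 0, 0, 0, 0, 0, 0, 0, 0, 0, 0, 0, 0, 0, 0, 0, 0, 0, 0, 0, 0, 0, 0, 0, 0, 0, 0, 0, 0, 0, 0, 0, 0, 0, 0, 0, 0], "hand": 1.0}}

```text
clock: 27.88
tool_pos: [0.458, 0.2973, 0.1337]
eef_rot: [-0.042, 0.999, 0.001, -0.0]
contact_force: [0.7, 0.7, -1.8]
opening: 0.182
```

{"name": "carry_out", "arguments": {"motion": [0, 0, 0, 0, 0, 0, 0, 0, -1, 0, 0, 0, 0, 0, -3, 0, 0, 0, 0, 0, -4, 0, 0, 0, 0, 0, -4, 0, 0, 0, 0, 0, -4, 0, 0, 0, 0, 0, -3, 0, 0, 0, 0, 0, 0, 0, 0, 0]}}

```text
clock: 28.88
tool_pos: [0.4586, 0.298, 0.3264]
eef_rot: [-0.042, 0.999, 0.002, 0.002]
contact_force: [0.3, -0.7, -2.8]
opening: 0.178
```

```bash
python3 held.py foam_brick 0 .088
```

```text
[ 0.0004 -0.0005 -0.0005 -0.0104  0.0014  0.0004] 10779 0.0 [0.459 0.298 0.326] 0.17785049651139315 [ 0.26485412 -0.69634743 -2.78844333]
```

```bash
python3 - <<'E'
from place import *
v=np.array([.0004,-.0005,-.0005,-.0104,.0014,.0004])
a=[toolpose('foam_brick',0,.088,v,(-.0025,-.102,z)) for z in(.14,)]
print(a[0][0])
plan(((.445,.1,.36),frame(.075,.25)),*a,step=.034,ang=.06)
E
```

```text
[ 0.51337108 -0.13537821  0.30603453]
8 [0.49, -3.26, -0.6, 0.001, -0.041, 0.001, 0.46, -3.26, -0.62, 0.001, -0.041, 0.002, 0.43, -3.26, -0.63, 0.0, -0.042, 0.001, 0.4, -3.25, -0.65, 0.001, -0.041, 0.002, 0.37, -3.26, -0.66, 0.0, -0.042, 0.001, 0.34, -3.26, -0.67, 0.001, -0.041, 0.002, -0.45, -3.0, 0.81, -0.001, -0.03, 0.001, -0.42, -3.0, 0.82, -0.001, -0.03, 0.0]
6 [-0.4, -3.0, 0.83, -0.001, -0.03, 0.001, -0.38, -3.0, 0.84, -0.001, -0.03, 0.0, -0.35, -3.0, 0.85, -0.001, -0.03, 0.001, -0.33, -3.0, 0.85, -0.001, -0.03, 0.0, -0.3, -3.0, 0.86, -0.001, -0.03, 0.001, -0.28, -2.99, 0.87, -0.002, -0.03, 0.0]
```

{"name": "carry_out", "arguments": {"motion": [0.5, -3.3, -0.6, 0.001, -0.041, 0.001, 0.5, -3.3, -0.6, 0.001, -0.041, 0.002, 0.4, -3.2, -0.6, 0, -0.042, 0.001, 0.4, -3.2, -0.7, 0.001, -0.041, 0.002, 0.4, -3.3, -0.7, 0, -0.042, 0.001, 0.3, -3.3, -0.7, 0.001, -0.041, 0.002, -0.4, -3.0, 0.8, -0.001, -0.03, 0.001, -0.4, -3.0, 0.8, -0.001, -0.03, 0]}}

```text
clock: 29.92
tool_pos: [0.4602, 0.0392, 0.3455]
eef_rot: [-0.037, 0.988, 0.006, 0.152]
contact_force: [1.2, -0.6, -1.8]
opening: 0.178
```

{"name": "carry_out", "arguments": {"motion": [-0.4, -3.0, 0.8, -0.001, -0.03, 0.001, -0.4, -3.0, 0.8, -0.001, -0.03, 0, -0.4, -3.0, 0.8, -0.001, -0.03, 0.001, -0.3, -3.0, 0.8, -0.001, -0.03, 0, -0.3, -3.0, 0.9, -0.001, -0.03, 0.001, -0.3, -3.0, 0.9, -0.002, -0.03, 0, 0, 0, 0, 0, 0, 0, 0, 0, 0, 0, 0, 0]}}

```text
clock: 30.92
tool_pos: [0.5121, -0.1352, 0.307]
eef_rot: [-0.035, 0.97, 0.014, 0.24]
contact_force: [0.2, 0.7, -1.2]
opening: 0.182
```

```bash
python3 hover.py foam_brick 0 .088;  python3 go.py foam_brick 0 .088 "[.0004,-.0005,-.0005,-.0104,.0014,.0004]" "[(-2.5,-102,120),(-2.5,-102,85)]" .018
```

```text
held v [ 0.0001 -0.0004 -0.0003 -0.0069  0.0027  0.0004] 10799 crate seen [ 0.637  -0.0258  0.0682 -0.0107 -0.    ] 22386 med 0.00071
obj in crate seen  [ -3.7 -99.3 141.5] rot [0.0059 0.0058 0.0018]
obj in crate saved [  -4.  -101.4  141.6] rot [0.0053 0.0058 0.0006]
force in crate [-0.4  0.7 -1.2] 30.925
obj by arm [  -3.2 -101.1  141.7] rot [0.0019 0.0035 0.0016] F crate [-0.5  0.7 -1.8] 30.98 0.18
4 [-0.01, -0.05, 1.08, 0.001, -0.002, 0.001, -0.01, -0.04, 1.09, 0.001, -0.002, 0.001, 0.0, -0.02, 1.75, 0.0, 0.0, 0.0, 0.0, -0.02, 1.75, 0.0, 0.0, 0.0]
```

{"name": "carry_out", "arguments": {"motion": [0, -0.05, 1.1, 0.001, -0.002, 0.001, 0, -0.05, 1.1, 0.001, -0.002, 0.001, 0, 0, 1.75, 0, 0, 0, 0, 0, 1.75, 0, 0, 0, 0, 0, 0, 0, 0, 0, 0, 0, 0, 0, 0, 0]}}

```text
clock: 31.72
tool_pos: [0.5362, -0.1345, 0.2637]
eef_rot: [-0.035, 0.97, 0.013, 0.239]
contact_force: [-0.1, -0.1, -2.2]
opening: 0.176
```

```bash
python3 go.py foam_brick 0 .088 "[.0002,-.0004,-.0004,-.0085,.002,.0004]" "[(-2.5,-102,68)]" .009;  python3 - <<'E'
from place import *
st=monitor.get_state();p=snapshot('wrist');save(p,'in3.png')
L=crateT(q[:3])[0].inv().apply(cloud(p,st).reshape(-1,3)-crateT(q[:3])[1])
e=L[(abs(L[:,0])<.045)&(abs(L[:,2]-.058)<.003)&(L[:,1]>-.09)&(L[:,1]<.04)];print('lid low y',np.percentile(e[:,1],[.5,1,2]),len(e))
w=L[(abs(L[:,0])<.045)&(abs(L[:,2]-.06)<.003)&(L[:,1]<-.125)&(L[:,1]>-.16)];print('rim',np.percentile(w[:,1],[1,99]) if len(w) else 0)
E
```

```text
obj by arm [  -3.2 -102.7   92. ] rot [0.0017 0.0065 0.0003] F crate [-1.2 -0.1 -1.9] 31.73 0.176
3 [0.0, 0.02, 0.8, 0.001, -0.002, 0.0, 0.0, 0.02, 0.8, 0.0, -0.002, 0.0, 0.01, 0.03, 0.8, 0.001, -0.002, 0.0]
lid low y [-0.0525009  -0.05202232 -0.05111316] 10176
rim 0
```

View pics/in3.png

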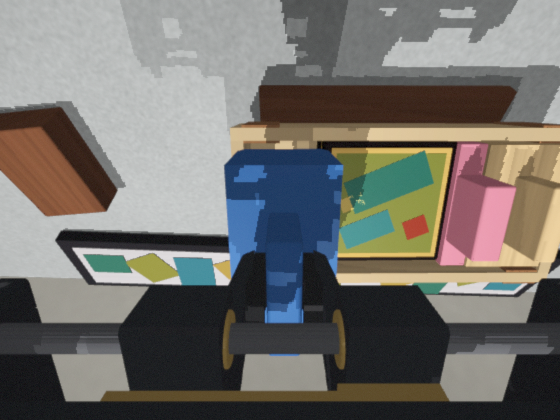

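Foam hangs over the narrow gap (228–340), with the lid's left edge at about 320–330 seen beneath it. Lowering with a small +y correction.

{"name": "carry_out", "arguments": {"motion": [0, 0.05, 0.8, 0.001, -0.002, 0, 0, 0, 0.8, 0, -0.002, 0, 0, 0, 0.8, 0, -0.001, 0, 0, 0, 0, 0, 0, 0, 0, 0, 0, 0, 0, 0]}}

```text
clock: 32.4
tool_pos: [0.5476, -0.1337, 0.2419]
eef_rot: [-0.034, 0.97, 0.013, 0.242]
contact_force: [0.1, -1.4, -2.3]
opening: 0.18
```

{"name": "carry_out", "arguments": {"motion": [0, 0, 0.6, 0, 0, 0, 0, 0, 0.6, 0, 0, 0, 0, 0, 0.6, 0, 0, 0, 0, 0, 0, 0, 0, 0]}}

```text
clock: 32.9
tool_pos: [0.5561, -0.1329, 0.2256]
eef_rot: [-0.034, 0.97, 0.013, 0.242]
contact_force: [0.8, -0.3, -1.6]
opening: 0.177
```

```bash
python3 go.py foam_brick 0 .088 "[.0002,-.0004,-.0004,-.0085,.002,.0004]" "[(-2.5,-102,30)]" .007
```

```text
obj by arm [  -2.9 -102.6   49. ] rot [ 0.0004  0.002  -0.0009] F crate [-0.  -0.3 -1.8] 32.9 0.177
3 [0.0, 0.02, 0.63, 0.0, -0.001, 0.0, -0.01, 0.01, 0.63, 0.0, 0.0, 0.0, 0.0, 0.02, 0.64, 0.0, -0.001, -0.001]
```

{"name": "carry_out", "arguments": {"motion": [0, 0.06, 0.6, 0, 0, 0, 0, 0, 0.6, 0, 0, 0, 0, 0, 0.6, 0, 0, 0, 0, 0, 0, 0, 0, 0]}}

```text
clock: 33.4
tool_pos: [0.5645, -0.1316, 0.2097]
eef_rot: [-0.034, 0.97, 0.013, 0.242]
contact_force: [-1.0, 0.1, -1.5]
opening: 0.181
```

{"name": "carry_out", "arguments": {"motion": [0, 0, 0.7, 0, 0, 0, 0, 0, 0.7, 0, 0, 0, 0, 0, 0.7, 0, 0, 0, 0, 0, 0.5, 0, 0, 0, 0, 0, 0, 0, 0, 0]}}

```text
clock: 34.02
tool_pos: [0.5766, -0.1305, 0.1869]
eef_rot: [-0.034, 0.97, 0.013, 0.242]
contact_force: [-0.2, 0.6, -0.7]
opening: 0.178
```

```bash
python3 go.py foam_brick 0 .088 "[.0002,-.0004,-.0004,-.0085,.002,.0004]" "[(-2.5,-102,0)]" .007
```

```text
obj by arm [  -2.8 -101.7    5.1] rot [ 0.0002  0.0018 -0.0008] F crate [-0.5  0.6 -0.5] 34.02 0.178
1 [-0.01, -0.04, 0.51, 0.0, -0.002, -0.001]
```

{"name": "carry_out", "arguments": {"motion": [0, 0, 0.3, 0, 0, 0, 0, 0, 0.2, 0, 0, 0, 0, 0, 0.1, 0, 0, 0, 0, 0, 0, 0, 0, 0]}}

```text
clock: 34.52
tool_pos: [0.5793, -0.1303, 0.1823]
eef_rot: [-0.034, 0.97, 0.013, 0.242]
contact_force: [-0.8, -0.3, 1.3]
opening: 0.181
```

```bash
python3 go.py foam_brick 0 .088 "[.0002,-.0004,-.0004,-.0085,.002,.0004]" "[(-2.5,-102,0)]" .007
```

```text
obj by arm [  -2.5 -101.7   -0.2] rot [-0.0003  0.0012 -0.0004] F crate [-0.1 -0.2  1.6] 34.52 0.181
1 [0.02, -0.03, -0.02, 0.0, -0.001, 0.0]
```

{"name": "carry_out", "arguments": {"motion": [0, 0, 0.08, 0, 0, 0, 0, 0, 0, 0, 0, 0]}}

```text
clock: 34.78
tool_pos: [0.5793, -0.1303, 0.1822]
eef_rot: [-0.035, 0.97, 0.012, 0.242]
contact_force: [-6.7, -1.5, 8.4]
opening: 0.178
```

{"name": "carry_out", "arguments": {"motion": [0, 0, 0, 0, 0, 0, 0, 0, 0, 0, 0, 0, 0, 0, 0, 0, 0, 0], "hand": 2.6}}

```text
clock: 35.15
tool_pos: [0.5801, -0.1303, 0.1814]
eef_rot: [-0.034, 0.97, 0.013, 0.242]
contact_force: [0.1, 0.4, 0.2]
opening: 0.294
```

{"name": "carry_out", "arguments": {"motion": [0, 0, -1, 0, 0, 0, 0, 0, -2, 0, 0, 0, 0, 0, -3, 0, 0, 0, 0, 0, -4, 0, 0, 0, 0, 0, -4, 0, 0, 0, 0, 0, -4.5, 0, 0, 0, 0, 4, -2, 0, 0, 0, 0, 4, -1, 0, 0, 0]}}

```text
clock: 36.15
tool_pos: [0.4877, -0.0602, 0.3433]
eef_rot: [-0.031, 0.97, 0.008, 0.241]
contact_force: [0.6, 1.0, -0.3]
opening: 0.295
```

{"name": "carry_out", "arguments": {"motion": [0, 3, -1, 0, 0, 0, 0, 0, 0, 0, 0, 0, 0, 0, 0, 0, 0, 0]}}

```text
clock: 36.52
tool_pos: [0.4814, -0.0317, 0.3507]
eef_rot: [-0.032, 0.97, 0.008, 0.24]
contact_force: [-0.1, 0.4, 0.4]
opening: 0.296
```

```bash
cat > final.py <<'E'
from place import *
# joint robust check of the grip ribs and top faces, in crate axes
st=monitor.get_state();p=snapshot('wrist');save(p,'fin.png');rc,tc=crateT(q[:3])
L=rc.inv().apply(cloud(p,st).reshape(-1,3)-tc)
def top(n,y0,y1,z,x=.028):
    k=L[(abs(L[:,0])<x)&(L[:,1]>y0)&(L[:,1]<y1)&(abs(L[:,2]-z)<.006)];A=np.c_[k[:,:2],np.ones(len(k))];c=np.linalg.lstsq(A,k[:,2],rcond=None)[0]
    print(n,len(k),'z',(np.median(k[:,2])*1e3).round(1),'slope x,y',c[:2].round(3),'y',(np.percentile(k[:,1],[2,98])*1e3).round(1))
top('tab',.03,.075,.1);top('wood rib',.08,.12,.1);top('foam rib',-.12,-.08,.1);top('lid',-.06,.03,.058,.045)
top('foam top',-.13,-.113,.06,.05);top('foam top2',-.09,-.075,.06,.05);top('wood top',.112,.13,.06,.05);top('wood top2',.066,.085,.06,.05)
def edge(n,y0,y1,z):
    k=L[(L[:,1]>y0)&(L[:,1]<y1)&(abs(L[:,2]-z)<.004)&(abs(L[:,0])<.06)]
    print(n,'x ext',(np.percentile(k[:,0],[1,99])*1e3).round(1))
    m=k[abs(k[:,0])<.03] # yaw from rib centre line
    lo=m[m[:,0]<-.01];hi=m[m[:,0]>.01];print('  yaw~',((np.percentile(hi[:,1],[5,95]).mean()-np.percentile(lo[:,1],[5,95]).mean())/(hi[:,0].mean()-lo[:,0].mean())).round(3))
edge('tab',.03,.075,.1);edge('wood rib',.08,.12,.1);edge('foam rib',-.12,-.08,.1)
print(np.round(st['tool_pos'],3),st['clock'])
E
python3 final.py
```

```text
tab 1064 z 99.7 slope x,y [-0.     0.032] y [41.6 62.7]
wood rib 832 z 99.5 slope x,y [-0.004  0.081] y [ 90.7 106.2]
foam rib 829 z 99.5 slope x,y [-0.001 -0.084] y [-108.7  -93.3]
lid 5670 z 58.2 slope x,y [-0.004  0.   ] y [-58.1  28.3]
foam top 704 z 59.7 slope x,y [0.001 0.012] y [-129.9 -113.6]
foam top2 1058 z 59.7 slope x,y [-0.001  0.004] y [-89.5 -75.4]
wood top 910 z 59.8 slope x,y [-0.    -0.003] y [112.9 129.6]
wood top2 1119 z 59.8 slope x,y [ 0.    -0.001] y [67.  84.6]
tab x ext [-32.6  25.3]
  yaw~ -0.003
wood rib x ext [-31.5  26.8]
  yaw~ 0.001
foam rib x ext [-32.5  26.3]
  yaw~ -0.002
[ 0.481 -0.032  0.351] 36.525
```

View pics/fin.png

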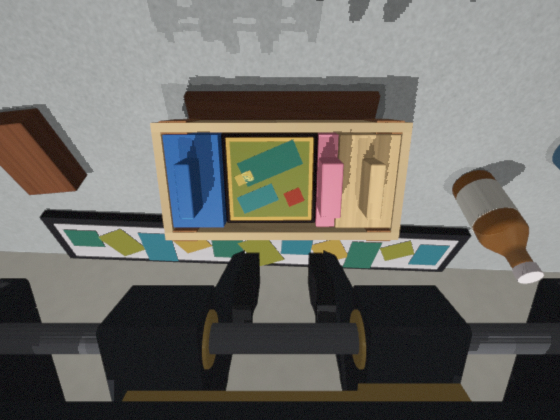

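Everything is home: the ribs and tab top out at 99.5–99.7 mm, brick tops at 59.7–59.8, the lid is at 58.2, and yaws are at most 0.003 rad. The picture agrees: foam at 165–222, lid at 225–315, pad at 317–340, wood at 340–395.

```bash
python3 -c "
from plant import workorder; print(workorder.finish_job())"
```

```text
the job is handed in; nothing more can be done
None
```

The packing is done and handed in at about 36.5 s. The pad, the wood brick and the foam brick were lowered in that order and released with only light contact.

**Last check** (wrist camera, arm clear of the crate):

| Check | Measured | Expected |
|---|---|---|
| Grip tops above floor | 99.5–99.7 mm | 100 mm |
| Brick tops | 59.7–59.8 mm | 60 mm |
| Lacquered box lid | 58.2 mm, flat | 58 mm |
| Yaw of all three pieces | 0.003 rad at most | 0 |

- **Forces:** the highest reading between moves was about 11 N. The gripper did not touch the lacquered box.
- **Leg against the box:** I nudged the pad towards the box until it met about 3 N. My estimates of the box's edge differ by up to 3 mm, so a gap of a millimetre or so there is possible.
- **Checks that disagreed:** some single-piece fits with parts hidden from the camera were off, such as wood yaw 0.04 and pad y at 76.6 or 86.9 mm. The final picture and the top-face measurements contradict them.
- **Not rechecked:** I did not re-measure the table items at the end. The arm met nothing unexpected on its way.

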